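# Clamp a mended plant marker in the potting bench's screw press

## Task

Pick up the mended terracotta plant marker and slide it, broad end first, into the green bench press until it is gently home against the stop, then screw the red knob down until the foot holds the marker snugly, only finger-tight so that the mended joint does not crack. Let go, and leave the other things on the bench where they are.

Things in the scene. Friction and masses are not known exactly. Their poses are not given: they have to be found in the camera images.
- press: Green C-shaped bench screw press, fixed; stands elsewhere each time. Origin: on the table straight below the vertical screw axis; z up; the marker slides in along its +x. Column at x 41 to 80 mm; from it an arm overhangs the bed to x = -20 mm, 36 mm wide, at heights 90 to 115 mm (boss to 116), carrying the screw at x = y = 0.
- press_mouth (a point): On the bed (40 mm above the table), on the screw axis: press x = y = 0. The bed is a rib 30 mm wide from press x = -100 to -29 mm (fingers can straddle it while holding the wider marker), then a plate 66 mm wide to x = 37 mm, with two steel fences along it from x = -25 to 35 mm, 54 mm apart inside, rising to height 52 mm.
- stop: Steel stop plate at the end of the bed; origin at bed height in the middle of the plate (press x = 38, y = 0, z = 40 mm); its front face is at press x = 35 mm and stands 22 mm above the bed. Pushing the marker on it with more than 40 N is too rough.
- stem: Steel stem with the foot; carries the red knob above the arm. Origin: on the axis under the steel collar (30 mm wide), 78 mm over the table at knob 0; sinks 20 mm per turn (3.18 mm/rad). Under the collar a rubber pad 27 mm wide sticks out 3 to 10 mm, different each time and not measured: feel where it meets the marker (4 to 14 mm below at the start).
- marker_mend (a point): Top of the marker on the glued joint, 65 mm ahead of the marker's origin, 14 mm above its underside; under the screw axis when home, at height 54 mm. The foot must end pressing on the marker with at least 15 N, and more than 55 N at any moment cracks the mend; aim for 30 N. Pad and screw together give about 1 mm per 50 N (16 N per 0.1 rad of knob).
- knob (a joint): Turn of the knob (rad): 0 = screw fully up; grows clockwise seen from above, driving the foot down; limits 0 and 8.4; starts at 2.4 to 3.0. Friction 0.22 N m (stays where left); foot force F adds F x 0.00318 m (30 N: 0.095 N m) to the torque resisting the turn. Friction may leave up to its own torque standing either way at rest: compare with like steps while free.
- knob_grip (a point): Centre of the round red fluted knob (44 mm wide, 34 mm high, vertical axis, white line on top), 17 mm below its top, 97 mm above stem's origin; it sinks with the stem as it is turned (175 mm over the table at knob 0). Its underside stays over 10 mm above the press arm. Grip it from above at any yaw.
- marker: Mended terracotta plant marker lying flat, 200 mm long, 14 mm thick, about 250 g: broad part 48 mm wide from x = -60 to 100 mm with cream label and dark glued joint, tail 26 mm wide to x = -101 mm. Origin: underside, centre line; x towards the broad end; centre of mass at x = 5 mm. Home, its origin is at press x = -65 mm; gripped at x = -30 mm the hand clears arm and knob.
- marker_front (a point): Middle of the lower edge of the marker's broad end (marker x = 100 mm): at press x = 35, y = 0, z = 40 mm when home.
- seedling_a: seedling in a black pot (80 mm wide, pot 75 mm high), leave alone; origin under its centre
- seedling_b: smaller seedling in a black pot (70 mm wide, 65 mm high), leave alone; origin under its centre
- clay_pot: filled terracotta pot (90 mm wide, 80 mm high), leave alone; origin under its centre
- jar: glass jar (68 mm wide, 110 mm high), leave alone; origin under its centre
- empty_pot: empty black pot (90 mm wide, 85 mm high), leave alone; origin under its centre
- cell_tray: black six-cell tray (120 x 170 x 55 mm), leave alone; origin under its centre
- brush: hand brush with a wooden handle, lying along its x, leave alone
There are look-alikes about, which are no part of the job. Leave any purple or yellow look-alike of the marker alone.

How it is judged (in metres and radians):
On the way, in this order (a step that is already met when the one before it is completed fails the run):
1. the marker lies on the press bed, broad end home against the stop, not yet pressed by the foot (x of marker_front in the frame of press above 0.031 m and y of marker_front in the frame of press between -0.007 and 0.007 m and z of marker_front in the frame of press between 0.036 and 0.043 m and angle between the x axis of marker and the x axis of press, either way round below 0.1 rad and angle between marker's own z axis and vertical below 0.06 rad and contact force between stem and marker below 5 N), for 0.2 s.
2. the foot presses the marker with more than 15 N (x of marker_front in the frame of press above 0.031 m and y of marker_front in the frame of press between -0.007 and 0.007 m and z of marker_front in the frame of press between 0.036 and 0.043 m and angle between the x axis of marker and the x axis of press, either way round below 0.1 rad and angle between marker's own z axis and vertical below 0.06 rad and contact force between stem and marker above 15 N), for 0.2 s.
At the end, for the whole second after the job is handed in: the marker lies flat on the press bed, its broad end within 4 mm of the stop and 7 mm of the centre line, square within 0.1 rad, at rest, held by the foot with 15 to 55 N, and the robot has let go (all of step 2 and contact force between stem and marker below 55 N and linear speed of marker below 0.01 m/s); the robot touches nothing.
It fails at once if the foot presses the mended marker with more than 55 N (contact force between stem and marker above 55 N).
It fails at once if the marker is rammed into the stop or column with more than 40 N (contact force between stop and marker above 40 N).
It fails at once if something else on the bench is moved by more than 30 mm (distance of any of seedling_a, seedling_b, clay_pot, jar, empty_pot, cell_tray, brush from where it was at the start of the episode above 0.03 m).
It also fails if it takes over 72 s, if anything falls off the work surface, if the arm or the gripper's body presses on something with over 40 N, if the wrist force passes 120 N, or if a joint passes its speed limit or range.

## Robot

A 6-joint arm with a two-finger parallel gripper is mounted at the origin on the work surface. World frame = base frame: x ahead of the robot, y to its left, z up, the work surface at z = 0. Lengths are in mm, angles in degrees, forces in N, time in s.
With the tool pointing down it reaches from about 300 to 850 mm from the base axis. Payload 4.2 kg.
Tool frame: the origin (TCP) lies at the very end of the fingers, on their centre line; the grasp point (between the pads) lies 19 mm behind it (env.grip_depth is the distance from the TCP to the grasp point, in mm); y points along the fingers, z is the direction in which the jaws open and shut, and the axes are right-handed (so a half turn about y gives the same grasp; the last joint's range is limited). The gripper opens to 91 mm and grips with 3 to 60 N. Pads are 32 mm wide; open, the fingers measure 118 mm over their backs; the gripper's body (76 mm by 178 mm) begins 60 mm behind the grasp point.
Start: joints at [62.338, 18.312, 89.639, -0, 72.044, -1.146], TCP at [256.717, 514.529, 213.976] pointing down, gripper open.
Joint ranges: [-177.97, 177.97], [-48.28, 115.42], [12.27, 149.76], [-77.06, 257.06], [2.81, 150.46], [-146.56, 146.56]. Speed limits (degrees/s): [147.25, 147.25, 180, 180, 180, 180].

## Interface

Orientations are given as [roll, pitch, yaw] about the fixed x, y, z axes, in that order (R = Rz(yaw) Ry(pitch) Rx(roll)).
In Python, from workcell import state, imaging, job, env gives the robot as it stands.
- The arm moves only by the shell command python3 -m pendant 'ROWS' [FORCE]. ROWS is JSON, a list of rows, each an object with "delta_pos": the shift along the tool's x, y, z in cm, a list of three; "twist": the turn, a rotation vector about the tool's x, y, z in degrees, a list of three; "grip": the opening in per cent of the stroke, from 0 (shut) to 100 (fully open). In form: [{"delta_pos": [tx, ty, tz], "twist": [wx, wy, wz], "grip": grip}, ...]. A call has exactly 5 rows; each row is the pose to reach, as a shift and turn from the pose commanded when the call began, along the tool's axes at that moment; what a row does not reach only later rows make up. A row lasts 1/10 s, in which the tool goes at most 50 mm and 8.59 degrees, less where a joint would pass 70% of its speed; a pose out of reach is approached as far as the arm can. A call with a gripper value outside its range is refused whole. The fingers move at their own pace and stop on an object; FORCE is the grip in N (left out, the last holds). Time passes only in rows, so rows that repeat a pose let the fingers close, or fill a call up. It gives the time, the measured TCP pose, the force and the opening at its end, in the units of the state.
- state(): the state, without advancing time (a new reading comes with each control period).
- imaging.grab_frame(name): name is "scene" or "side" or "wrist"; returns (picture, depth): 384x512x3 uint8, red, green, blue; 384x512 float32, mm along the optical axis (not along the pixel's ray), 0 where there is no reading.
- imaging.camera_info(name): a dict with "fx", "fy", "cx", "cy" (pixels), "R" (3x3) and "t" (3): a world point X has camera coordinates R X + t. Camera axes: x right, y down, z forward; pixel columns grow to the right and rows downward; lengths in mm; the calibration is good to about 2 mm. A picture is of the moment at which its call begins: read the wrist's pose just before it. camera_info takes no time and is no camera call; for the wrist camera it gives the pose at the moment of the call.
- job.job_done(): hands the job in, once; it reports no verdict.
The state is a dict: "time_s": time; "qpos": joint angles; "qvel": joint speeds; "effort": joint torques, N m; "ee_pos": TCP position; "ee_rot": TCP orientation; "force": force on the tool from outside, world axes, zero at the start; "torque": the same for the moment, N m; "gripper_width": finger opening in mm.
Only numpy, scipy, OpenCV 4.12 (cv2) and the standard library are available. Lean on these libraries where they do the work, as an engineer would, in place of code of your own. Each camera call takes 0.05 s, during which the arm holds its last target.

## Working session

There is one attempt and no reset: what is moved stays moved. The work goes in short steps, Python scripts to look and compute and a shell command to move; the robot and the scene stay as the last step left them, time stands still between calls to the robot, and variables do not carry over. Pictures are saved under pics/ and viewed, and the job is handed in when it is done.

```bash
mkdir -p pics; ls; python3 - <<'E'
from workcell import state, imaging, job, env
import cv2, numpy as np
s=state(); print({k:np.round(v,2).tolist() for k,v in s.items()})
for n in ("scene","side","wrist"):
    p,d=imaging.grab_frame(n); cv2.imwrite(f"pics/{n}0.png",p[:,:,::-1]); np.savez(f"{n}0.npz",p=p,d=d,**imaging.camera_info(n))
    print(n,imaging.camera_info(n))
E
```

```text
pics
{'time_s': 0.0, 'qpos': [62.34, 18.35, 89.71, -0.0, 72.04, -1.15], 'qvel': [0.08, 0.06, -0.04, 0.01, 0.08, 0.06], 'effort': [-0.0, -41.24, -23.2, 0.07, 0.05, -0.0], 'ee_pos': [256.47, 514.06, 213.13], 'ee_rot': [-90.1, 0.0, -26.51], 'force': [0.87, 0.05, -0.85], 'torque': [0.03, -0.02, 0.03], 'gripper_width': 91.53}
scene {'fx': 354.3088331789434, 'fy': 354.3088331789434, 'cx': 257.31513286911127, 'cy': 194.57022114561198, 'R': array([[-0.68792341,  0.72568767,  0.01178097],
       [ 0.56338923,  0.54416326, -0.62167429],
       [-0.45755213, -0.42102702, -0.78318726]]), 't': array([ 366.94401727, -267.48230976, 1430.65109961])}
side {'fx': 390.3172683425752, 'fy': 390.3172683425752, 'cx': 252.59564273978083, 'cy': 190.56805640141616, 'R': array([[ 0.99329837, -0.1141903 , -0.01785836],
       [-0.09952009, -0.76645012, -0.63454706],
       [ 0.05877157,  0.63207182, -0.77267788]]), 't': array([-535.01327601,  148.73817836, 1297.66472081])}
wrist {'fx': 284.9248980154538, 'fy': 284.9248980154538, 'cx': 253.81841875273224, 'cy': 193.51040088849606, 'R': array([[ 0.44598261,  0.89504048, -0.0014311 ],
       [ 0.87016465, -0.43321197,  0.23482094],
       [ 0.20955428, -0.10597135, -0.97203759]]), 't': array([-574.72662999,  -28.39352385,  389.27019633])}
```

View pics/scene0.png

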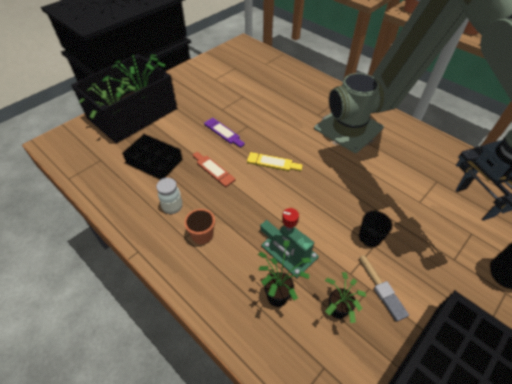

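View pics/side0.png

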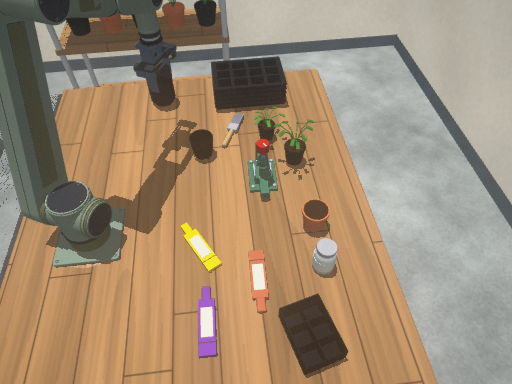

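View pics/wrist0.png

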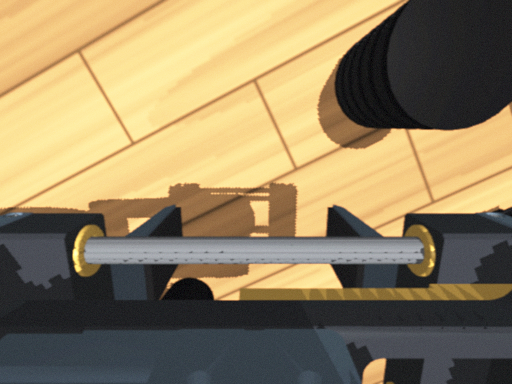

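Candidates for the marker are terracotta at side (259,280), yellow at (200,247) and purple at (208,322). The terracotta one fits the description. Next I'll take close crops and measure.

```bash
cat > h.py <<'E'
import numpy as np, cv2
def load(n):
    z=np.load(n); return z['p'],z['d'],{k:z[k] for k in('fx','fy','cx','cy','R','t')}
def ray(ci,u,v,h):
    u=np.atleast_1d(u).astype(float);v=np.atleast_1d(v).astype(float)
    d=np.stack([(u-ci['cx'])/ci['fx'],(v-ci['cy'])/ci['fy'],np.ones_like(u)],1)@ci['R']
    c=-ci['R'].T@ci['t']
    k=(h-c[2])/d[:,2]; return c+d*k[:,None]
def cloud(ci,d):
    v,u=np.mgrid[:d.shape[0],:d.shape[1]]
    P=np.stack([(u-ci['cx'])/ci['fx']*d,(v-ci['cy'])/ci['fy']*d,d],-1)
    return (P-ci['t'])@ci['R']
def proj(ci,X):
    c=np.asarray(X)@ci['R'].T+ci['t']; return np.stack([ci['fx']*c[...,0]/c[...,2]+ci['cx'],ci['fy']*c[...,1]/c[...,2]+ci['cy']],-1)
E
python3 - <<'E'
from h import *
for n,box in(("side",(225,250,300,320)),("scene",(185,140,245,195))):
    p,d,ci=load(n+"0.npz")
    hsv=cv2.cvtColor(p,cv2.COLOR_RGB2HSV)
    m=((hsv[...,0]<12)&(hsv[...,1]>130)&(hsv[...,2]>90))
    m2=np.zeros_like(m);x0,y0,x1,y1=box;m2[y0:y1,x0:x1]=1
    lab=(hsv[...,1]<90)&(hsv[...,2]>150)
    mm=((m|lab)&m2).astype(np.uint8)
    nn,L,st,_=cv2.connectedComponentsWithStats(mm);i=1+st[1:,4].argmax();mm=(L==i)
    vs,us=np.nonzero(mm); P=ray(ci,us,vs,14)[:,:2]
    r=cv2.minAreaRect(P.astype(np.float32)); print(n,mm.sum(),r, cv2.boxPoints(r).round(1).tolist())
    a=cloud(ci,d)[vs,us]; print("depth z",np.median(a[:,2]))
    # width profile
    c=P.mean(0); w,V=np.linalg.eigh(np.cov(P.T)); e=V[:,1]; t=(P-c)@e; s=(P-c)@V[:,0]
    for lo in range(-120,120,20):
        k=(t>lo)&(t<=lo+20)
        if k.any(): print(lo, k.sum(), round(np.ptp(s[k]),1), (s[k].min()+s[k].max())/2)
    print(c,e,t.min(),t.max())
p,d,ci=load("side0.npz")
C=cloud(ci,d)
hsv=cv2.cvtColor(p,cv2.COLOR_RGB2HSV)
sub=p[130:320,230:310]; cv2.imwrite("pics/c1.png",cv2.resize(sub[:,:,::-1],None,fx=3,fy=3,interpolation=cv2.INTER_CUBIC))
p2,_,_=load("scene0.npz")
cv2.imwrite("pics/c2.png",cv2.resize(p2[195:285,245:335,::-1],None,fx=6,fy=6,interpolation=cv2.INTER_CUBIC))
E
```

```text
side 852 ((529.5961303710938, -232.18319702148438), (201.3079071044922, 47.971492767333984), 88.141357421875) [[502.3999938964844, -332.0], [550.2999877929688, -333.6000061035156], [556.7999877929688, -132.39999389648438], [508.8999938964844, -130.8000030517578]]
depth z 12.351126711111787
-120 9 22.6 0.9669110362323936
-100 62 24.4 -0.17579379537385442
-80 67 43.7 1.5860252737894278
-60 106 47.6 -0.6159389860459044
-40 93 47.6 -0.2897021018167436
-20 98 46.6 -0.0645287686270084
0 90 47.8 -0.11706925140733482
20 91 47.1 -0.4687609836647155
40 80 46.8 0.46387169150039576
60 77 47.3 -0.29530451251710765
80 79 45.4 -0.8682931247839427
[ 529.41351955 -230.39428712] [0.03638654 0.99933779] -102.39592146024626 98.85377163918577
scene 511 ((534.4193115234375, -224.98890686035156), (206.78585815429688, 54.419795989990234), 88.18440246582031) [[503.8999938964844, -327.5], [558.2999877929688, -329.20001220703125], [564.9000244140625, -122.5], [510.5, -120.80000305175781]]
depth z 14.369055397590854
-120 22 26.2 0.7753357705449382
-100 32 29.9 1.0280300341265676
-80 49 51.3 1.8286528152245332
-60 44 52.1 0.7842348221427962
-40 49 47.5 -2.000112373647255
-20 51 47.6 -1.8123435667524905
0 51 45.3 -1.8514649683284858
20 44 51.5 0.3451066639086182
40 67 52.9 1.6387419636386102
60 66 54.4 1.0119840214873754
80 36 49.2 -0.06891587717819903
[ 535.39846697 -213.44251718] [0.03726092 0.99930557] -114.95106165711127 91.91892706251441
```

View pics/c1.png

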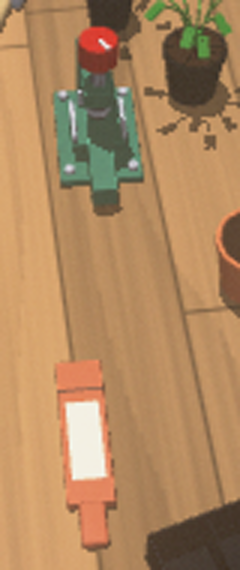

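View pics/c2.png

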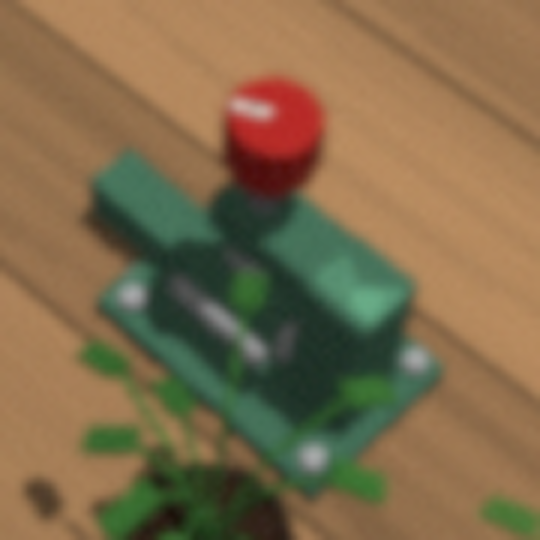

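The crop confirms a terracotta marker with a cream label. Its dark joint and broad end are at the top (+y world) and the tail is at the bottom. The press rib points to −y, so press +x is roughly world +y. Now I'll measure the press pose.

```bash
python3 - <<'E'
from h import *
for n,box in(("side",(230,125,300,205)),("scene",(245,195,335,285))):
    p,d,ci=load(n+"0.npz"); x0,y0,x1,y1=box
    hsv=cv2.cvtColor(p,cv2.COLOR_RGB2HSV).astype(int)
    B=np.zeros(d.shape,bool);B[y0:y1,x0:x1]=1
    C=cloud(ci,d)
    red=B&((hsv[...,0]<8)|(hsv[...,0]>172))&(hsv[...,1]>170)
    r=C[red]; print(n,"knob",red.sum(),r.min(0).round(),r.max(0).round())
    top=B&red&(hsv[...,2]>150); q=C[top&(C[...,2]>170)]; print(" top",len(q),np.median(q,0),(q.min(0)+q.max(0))/2)
    g=B&(hsv[...,0]>65)&(hsv[...,0]<90)&(hsv[...,1]>60)
    G=C[g]; G=G[np.abs(G[:,0]-500)<200]
    print(" green",len(G),np.histogram(G[:,2],bins=range(-5,130,10))[0])
    for lo,hi in((104,122),(33,46)):
        K=G[(G[:,2]>lo)&(G[:,2]<hi)]
        if len(K)>8:
            rr=cv2.minAreaRect(K[:,:2].astype(np.float32)); print(lo,len(K),np.round(rr[0],1),np.round(rr[1],1),round(rr[2],1),K[:,:2].min(0).round(),K[:,:2].max(0).round())
E
```

```text
side knob 82 [573. 155. 177.] [615. 195. 186.]
 top 80 [592.08973923 175.76970535 181.16799704] [594.10523925 175.06752613 181.48455581]
 green 355 [  1 196   2  18 131   0   0   0   0   0   0   5   1]
33 146 [593.4 143. ] [132.9  49.5] 87.1 [569.  76.] [620. 211.]
scene knob 205 [579. 160. 156.] [1058.  482.  950.]
 top 117 [595.57263706 183.10570654 184.63294794] [818.21375124 320.95092582 565.54141771]
 green 1281 [  0 356  66  53 277  16  16  27  26  36  57 174 172]
104 352 [600.4 210.9] [95.6 34.5] 85.7 [585. 162.] [621. 259.]
33 293 [606.9 170.1] [176.5  47.4] 88.5 [582.  82.] [632. 259.]
```

```bash
cat >> h.py <<'E'
from scipy.spatial.transform import Rotation as Ro
def Rt(rpy): return Ro.from_euler('xyz',rpy,degrees=True)
def go(pos,rpy):
    from workcell import state
    s=state(); R=Rt(s['ee_rot']); 
    d=R.inv().apply(np.array(pos)-s['ee_pos'])/10
    w=(R.inv()*Rt(rpy)).as_rotvec(degrees=True)
    print('t',round(s['time_s'],2),'pos',np.round(s['ee_pos'],1),'rot',np.round(s['ee_rot'],2),'F',np.round(s['force'],1),'T',np.round(s['torque'],2),'w',round(s['gripper_width'],1))
    print('delta_cm',d.round(2).tolist(),'twist',w.round(2).tolist())
def view(name,out):
    from workcell import imaging,state
    ci=imaging.camera_info(name);p,d=imaging.grab_frame(name)
    cv2.imwrite(f'pics/{out}.png',p[:,:,::-1]);np.savez(out+'.npz',p=p,d=d,**ci);return p,d,ci
E
python3 -c "
from h import *
go((528,-261.5,180),(-90,0,-92.1))"
```

```text
t 0.15 pos [256.5 514.2 213.3] rot [-90.08   0.   -26.52] F [ 0.9 -0.9  0.4] T [-0.08 -0.02  0.02] w 91.4
delta_cm [58.92, 3.41, -57.29] twist [0.07, 65.58, 0.04]
```

```bash
python3 -m pendant '[{"delta_pos":[3.4,0,-3.3],"twist":[0,8,0],"grip":100},{"delta_pos":[6.8,0,-6.6],"twist":[0,16,0],"grip":100},{"delta_pos":[10.2,0,-9.9],"twist":[0,24,0],"grip":100},{"delta_pos":[13.6,0,-13.2],"twist":[0,32,0],"grip":100},{"delta_pos":[17,0,-16.5],"twist":[0,40,0],"grip":100}]'
python3 -c "
from h import *
go((528,-261.5,180),(-90,0,-92.1))"
```

```text
time_s: 0.65
ee_pos: [335.3, 289.2, 213.8]
ee_rot: [-90.0, -0.0, -66.8]
force: [0.6, -0.4, 0.6]
gripper_width: 91.1
t 0.65 pos [335.3 289.2 213.8] rot [-9.00e+01 -1.00e-02 -6.68e+01] F [ 0.6 -0.4  0.6] T [-0.06 -0.04 -0.03] w 91.1
delta_cm [58.21, 3.39, -3.97] twist [-0.0, 25.3, 0.01]
```

```bash
python3 -m pendant '[{"delta_pos":[4.8,0,-0.3],"twist":[0,8,0],"grip":100},{"delta_pos":[9.6,0,-0.6],"twist":[0,16,0],"grip":100},{"delta_pos":[14.4,0,-1.0],"twist":[0,25.3,0],"grip":100},{"delta_pos":[19.2,0,-1.3],"twist":[0,25.3,0],"grip":100},{"delta_pos":[24,0,-1.6],"twist":[0,25.3,0],"grip":100}]'
python3 -c "
from h import *
go((528,-261.5,180),(-90,0,-92.1))"
```

```text
time_s: 1.15
ee_pos: [416.3, 62.6, 214.0]
ee_rot: [-90.0, 0.0, -91.8]
force: [0.7, -0.1, 0.4]
gripper_width: 91.4
t 1.15 pos [416.3  62.6 214. ] rot [-8.997e+01  2.000e-02 -9.183e+01] F [ 0.7 -0.1  0.4] T [-0.14  0.06  0.01] w 91.4
delta_cm [32.04, 3.4, 12.2] twist [-0.03, 0.27, -0.02]
```

```bash
python3 -m pendant '[{"delta_pos":[4.4,0.3,1.6],"twist":[0,0.3,0],"grip":100},{"delta_pos":[8.8,0.6,3.2],"twist":[0,0.3,0],"grip":100},{"delta_pos":[13.2,1,4.8],"twist":[0,0.3,0],"grip":100},{"delta_pos":[17.6,1.5,6.4],"twist":[0,0.3,0],"grip":100},{"delta_pos":[22,2,8],"twist":[0,0.3,0],"grip":100}]'
python3 -m pendant '[{"delta_pos":[4,0.4,1.6],"twist":[0,0,0],"grip":100},{"delta_pos":[8,0.9,3.2],"twist":[0,0,0],"grip":100},{"delta_pos":[10,1.4,4.2],"twist":[0,0,0],"grip":100},{"delta_pos":[10,1.4,4.2],"twist":[0,0,0],"grip":100},{"delta_pos":[10,1.4,4.2],"twist":[0,0,0],"grip":100}]'
python3 -c "
from h import *
go((528,-261.5,180),(-90,0,-92.1))
view('wrist','w1');view('side','s1')"
```

```text
time_s: 1.65
ee_pos: [489.2, -159.9, 193.6]
ee_rot: [-90.0, 0.0, -92.1]
force: [1.0, 0.5, 0.9]
gripper_width: 91.3
time_s: 2.15
ee_pos: [526.9, -259.1, 179.2]
ee_rot: [-90.1, 0.1, -92.2]
force: [-0.5, 0.4, -0.1]
gripper_width: 91.1
t 2.15 pos [ 526.9 -259.1  179.2] rot [-9.009e+01  8.000e-02 -9.216e+01] F [-0.5  0.4 -0.1] T [-0.    0.03  0.  ] w 91.1
delta_cm [0.23, -0.08, 0.12] twist [0.09, -0.06, -0.08]
```

View pics/w1.png

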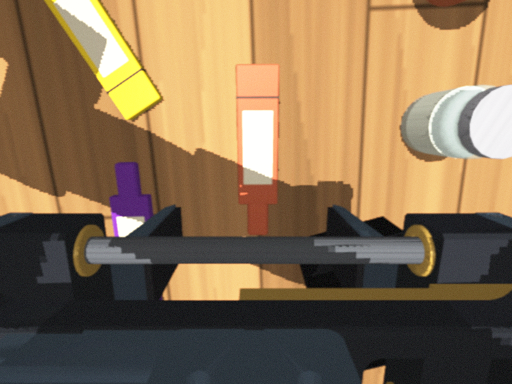

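The marker is centred in the wrist view at (257,65–235), broad end up. I'll measure it there.

```bash
python3 - <<'E'
from h import *
p,d,ci=load('w1.npz')
hsv=cv2.cvtColor(p,cv2.COLOR_RGB2HSV).astype(int)
B=np.zeros(d.shape,bool);B[55:232,228:288]=1
lab=(hsv[...,1]<60)&(hsv[...,2]>170)
m=B&(((hsv[...,0]<9)&(hsv[...,1]>140))|lab)
n,L,st,_=cv2.connectedComponentsWithStats(m.astype(np.uint8));m=L==1+st[1:,4].argmax()
for v in range(60,235,8):
    us=np.nonzero(m[v])[0]
    if len(us): 
        a=ray(ci,[us.min()-.5,us.max()+.5],[v,v],14); print(v,us.min(),us.max(),a[:,:2].round(1).tolist(),'mid',a.mean(0)[:2].round(1),'wid',round(np.linalg.norm(a[0]-a[1]),1))
vs=np.nonzero(m.sum(1)>20)[0].min(); print(vs,ray(ci,257,vs-.5,14))
C=cloud(ci,d)[m]; print(np.median(C,0))
E
```

```text
116 242 272 [[517.0, -183.5], [552.3, -184.8]] mid [ 534.6 -184.2] wid 35.3
124 242 272 [[516.6, -192.4], [552.1, -193.7]] mid [ 534.3 -193. ] wid 35.5
132 242 272 [[516.2, -201.3], [551.9, -202.6]] mid [ 534. -202.] wid 35.8
140 242 272 [[515.7, -210.4], [551.7, -211.7]] mid [ 533.7 -211.1] wid 36.0
148 243 272 [[516.5, -219.6], [551.5, -220.9]] mid [ 534.  -220.3] wid 35.1
156 243 272 [[516.0, -228.9], [551.3, -230.2]] mid [ 533.7 -229.6] wid 35.3
164 243 272 [[515.6, -238.4], [551.1, -239.7]] mid [ 533.3 -239. ] wid 35.5
172 244 272 [[516.3, -248.0], [550.9, -249.3]] mid [ 533.6 -248.6] wid 34.6
180 244 270 [[515.9, -257.7], [548.3, -258.9]] mid [ 532.1 -258.3] wid 32.4
110 [[ 534.88875935 -177.06523135   14.        ]]
[ 533.65648744 -217.03403238   14.42359818]
```

```bash
python3 - <<'E'
from h import *
p,d,ci=load('w1.npz')
hsv=cv2.cvtColor(p,cv2.COLOR_RGB2HSV).astype(int)
print(hsv[80,230:290:4].tolist(), hsv[150,230:290:4].tolist())
a=p.astype(int); r=a[...,0]/(a[...,1]+1)
E=[]
for v in range(68,205,6):
    row=r[v,225:292]; lab=(hsv[v,225:292,1]<70)
    us=225+np.nonzero((row>1.75)|lab)[0]
    b=ray(ci,[us.min()-.5,us.max()+.5],[v,v],14); print(v,us.min(),us.max(),'mid',b.mean(0)[:2].round(1),'wid',round(np.linalg.norm(b[0]-b[1]),1))
col=r[55:75,257]; print(col.round(2)); print(ray(ci,[257]*3,[62,64,66],14).round(1).tolist())
print(r[190:240,257].round(1)); print(ray(ci,[257]*2,[204,234],14).round(1).tolist())
E
```

```text
[[21, 114, 249], [20, 116, 247], [14, 115, 254], [13, 117, 254], [13, 112, 254], [14, 114, 254], [13, 122, 254], [14, 119, 254], [13, 119, 254], [14, 118, 254], [13, 124, 254], [12, 125, 254], [10, 146, 246], [16, 134, 220], [16, 133, 214]] [[20, 117, 247], [20, 116, 249], [11, 144, 251], [17, 78, 254], [30, 1, 255], [30, 1, 255], [30, 1, 255], [30, 1, 255], [30, 1, 255], [30, 1, 255], [30, 1, 255], [12, 139, 254], [13, 148, 214], [16, 137, 220], [16, 132, 216]]Traceback (most recent call last):
  File "<stdin>", line 10, in <module>
    return umr_minimum(a, axis, None, out, keepdims, initial, where)
ValueError: zero-size array to reduction operation minimum which has no identity
```

```bash
python3 - <<'E'
from h import *
p,d,ci=load('w1.npz')
hsv=cv2.cvtColor(p,cv2.COLOR_RGB2HSV).astype(int)
ok=(hsv[...,0]<=14)|(hsv[...,1]<80)
M=[]
for v in range(68,205,8):
    us=225+np.nonzero(ok[v,225:292])[0]
    b=ray(ci,[us.min()-.5,us.max()+.5],[v,v],14); M.append(b.mean(0)[:2]); print(v,us.min(),us.max(),'mid',b.mean(0)[:2].round(1),'wid',round(np.linalg.norm(b[0]-b[1]),1))
M=np.array(M); print(np.polyfit(M[:,1],M[:,0],1))
print(ok[58:70,257].astype(int)); print(ray(ci,[257]*3,[62,64,66],14).round(1).tolist())
print(hsv[190:240:2,257,0],hsv[190:240:2,240,0]); print(ray(ci,[257]*3,[184,204,234],14).round(1).tolist())
E
```

```text
68 235 279 mid [ 536.4 -133.3] wid 49.4
76 236 279 mid [ 536.7 -141.6] wid 48.6
84 236 279 mid [ 536.4 -149.9] wid 48.9
92 236 279 mid [ 536.1 -158.3] wid 49.2
100 237 279 mid [ 536.4 -166.8] wid 48.4
108 236 279 mid [ 535.5 -175.5] wid 49.8
116 236 279 mid [ 535.2 -184.2] wid 50.1
124 237 278 mid [ 534.9 -193. ] wid 48.2
132 237 278 mid [ 534.6 -202. ] wid 48.5
140 237 290 mid [ 541.3 -211.3] wid 62.7
148 237 278 mid [ 534.  -220.3] wid 49.1
156 238 278 mid [ 534.2 -229.6] wid 48.2
164 225 278 mid [ 526.2 -238.8] wid 63.9
172 227 278 mid [ 527.  -248.4] wid 62.0
180 232 279 mid [ 530.3 -258.2] wid 57.6
188 227 291 mid [ 534.1 -268.2] wid 78.5
196 225 290 mid [ 532.  -278.1] wid 80.3
204 226 286 mid [ 529.8 -288.1] wid 74.7
[4.82898621e-02 5.43999286e+02]
[0 0 0 0 0 1 1 1 1 1 1 1]
[[536.6, -127.3, 14.0], [536.5, -129.3, 14.0], [536.5, -131.3, 14.0]]
[ 6  6  8  7  6  7  7  7  7  7  7  7  6  7  7  7  6  7  7  7  8  7  9 16
 90] [  7   7   8   7   8   8   7  12  14  15  14  15  14  15  15  15  15  15
  15  15  15  14  16  14 103]
[[531.9, -263.2, 14.0], [531.0, -288.1, 14.0], [529.7, -327.2, 14.0]]
```

```bash
python3 -c "
from h import *
go((531.5,-259.7,3),(-90,0,-91.8))"
```

```text
t 2.25 pos [ 526.9 -258.3  180. ] rot [-9.003e+01  4.000e-02 -9.207e+01] F [-0.   0.1 -0.2] T [-0.06  0.03  0.  ] w 91.3
delta_cm [0.14, 17.7, 0.47] twist [0.03, -0.27, -0.04]
```

```bash
python3 -m pendant '[{"delta_pos":[0.1,4,0.45],"twist":[0,-0.3,0],"grip":100},{"delta_pos":[0.1,8,0.45],"twist":[0,-0.3,0],"grip":100},{"delta_pos":[0.1,12,0.45],"twist":[0,-0.3,0],"grip":100},{"delta_pos":[0.1,15,0.45],"twist":[0,-0.3,0],"grip":100},{"delta_pos":[0.1,16.7,0.45],"twist":[0,-0.3,0],"grip":100}]' 25
python3 -m pendant '[{"delta_pos":[0,0.4,0],"twist":[0,0,0],"grip":100},{"delta_pos":[0,0.8,0],"twist":[0,0,0],"grip":80},{"delta_pos":[0,0.8,0],"twist":[0,0,0],"grip":40},{"delta_pos":[0,0.8,0],"twist":[0,0,0],"grip":40},{"delta_pos":[0,0.8,0],"twist":[0,0,0],"grip":40}]' 25
```

```text
time_s: 2.75
ee_pos: [530.3, -258.4, 10.9]
ee_rot: [-90.2, 0.1, -91.7]
force: [0.4, -0.8, 0.2]
gripper_width: 91.7
time_s: 3.25
ee_pos: [532.5, -260.8, 6.0]
ee_rot: [-89.9, -0.0, -91.8]
force: [0.5, -0.7, 0.2]
gripper_width: 61.9
```

```bash
python3 -m pendant '[{"delta_pos":[0,0.2,0],"twist":[0,0,0],"grip":60},{"delta_pos":[0,0.2,0],"twist":[0,0,0],"grip":30},{"delta_pos":[0,0.2,0],"twist":[0,0,0],"grip":30},{"delta_pos":[0,0.2,0],"twist":[0,0,0],"grip":30},{"delta_pos":[0,0.2,0],"twist":[0,0,0],"grip":30}]' 25
python3 -c "
from h import *
go((531.5,-259.7,3),(-90,0,-91.8))
view('wrist','w2')"
```

```text
time_s: 3.75
ee_pos: [531.6, -260.6, 3.0]
ee_rot: [-90.0, 0.0, -91.8]
force: [-1.6, 0.5, 2.3]
gripper_width: 47.9
t 3.75 pos [ 531.6 -260.6    3. ] rot [-9.003e+01  1.000e-02 -9.181e+01] F [-1.6  0.5  2.3] T [-0.1   0.35  0.08] w 47.9
delta_cm [-0.09, 0.0, -0.01] twist [0.03, -0.01, -0.01]
```

View pics/w2.png

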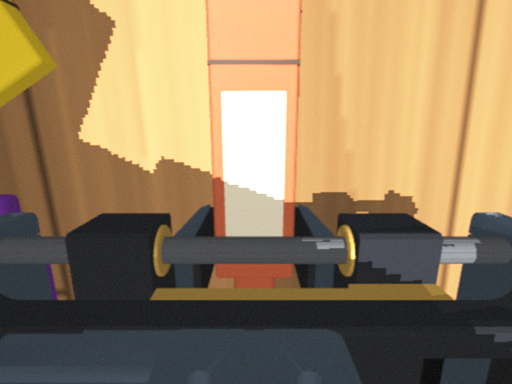

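Gripped, with 47.9 mm opening. The joint line sits at row 62. I'll use it to get the marker's offset in the hand, then lift and look at the press with the wrist camera.

```bash
python3 - <<'E'
from h import *
p,d,ci=load('w2.npz')
j=[]
for u in range(220,295,10):
    c=p[50:75,u].astype(int).sum(1); v=50+c.argmin(); j.append((u,v))
print(j); j=np.array(j); print(ray(ci,j[:,0],j[:,1],14)[:,:2].round(1).tolist())
# label edges
hsv=cv2.cvtColor(p,cv2.COLOR_RGB2HSV).astype(int)
us=np.nonzero(hsv[130,200:310,1]<60)[0]+200; print(us.min(),us.max(),ray(ci,[us.min()-.5,us.max()+.5],[130]*2,14)[:,:2].round(1).tolist())
E
python3 -m pendant '[{"delta_pos":[0,-2,0],"twist":[0,0,0],"grip":30},{"delta_pos":[0,-5,0],"twist":[0,0,0],"grip":30},{"delta_pos":[0,-8,0],"twist":[0,0,0],"grip":30},{"delta_pos":[-2,-10,0],"twist":[0,0,0],"grip":30},{"delta_pos":[-5,-12,0.5],"twist":[0,0,0],"grip":30}]' 25
```

```text
[(220, np.int64(62)), (230, np.int64(61)), (240, np.int64(61)), (250, np.int64(61)), (260, np.int64(62)), (270, np.int64(63)), (280, np.int64(61)), (290, np.int64(62))]
[[518.7, -163.1], [523.9, -162.8], [529.1, -163.0], [534.3, -163.1], [539.5, -163.8], [544.6, -164.4], [549.8, -163.6], [555.0, -164.3]]
222 285 [[517.5, -197.6], [552.5, -198.7]]
time_s: 4.3
ee_pos: [538.2, -211.4, 123.5]
ee_rot: [-90.0, -0.0, -92.0]
force: [0.9, 0.1, -3.3]
gripper_width: 47.8
```

```bash
python3 -c "
from h import *
go((525,0,210),(-90,0,-91.8))"
```

```text
t 4.3 pos [ 538.2 -211.4  123.5] rot [-8.998e+01 -2.000e-02 -9.197e+01] F [ 0.9  0.1 -3.3] T [-0.17  0.02  0.01] w 47.8
delta_cm [-21.08, -8.66, -2.04] twist [-0.02, -0.17, 0.02]
```

```bash
python3 -m pendant '[{"delta_pos":[-3,-2,-0.4],"twist":[0,-0.2,0],"grip":30},{"delta_pos":[-7,-4,-0.8],"twist":[0,-0.2,0],"grip":30},{"delta_pos":[-11,-6,-1.2],"twist":[0,-0.2,0],"grip":30},{"delta_pos":[-15,-8,-1.6],"twist":[0,-0.2,0],"grip":30},{"delta_pos":[-18,-8.7,-2],"twist":[0,-0.2,0],"grip":30}]' 25
python3 -m pendant '[{"delta_pos":[-2,0,0],"twist":[0,0,0],"grip":30},{"delta_pos":[-3,0,0],"twist":[0,0,0],"grip":30},{"delta_pos":[-3,0,0],"twist":[0,0,0],"grip":30},{"delta_pos":[-3,0,0],"twist":[0,0,0],"grip":30},{"delta_pos":[-3,0,0],"twist":[0,0,0],"grip":30}]' 25
python3 -c "
from h import *
view('wrist','w3')
go((525,0,210),(-90,0,-91.8))"
```

```text
time_s: 4.8
ee_pos: [524.8, -28.0, 211.6]
ee_rot: [-89.8, 0.0, -91.6]
force: [1.0, -0.6, -3.0]
gripper_width: 48.0
time_s: 5.3
ee_pos: [525.0, -1.3, 209.5]
ee_rot: [-90.0, -0.0, -91.7]
force: [0.1, 0.3, -2.9]
gripper_width: 48.0
t 5.35 pos [525.   -1.3 209.6] rot [-9.004e+01 -2.000e-02 -9.169e+01] F [-0.4 -1.  -1.9] T [-0.15  0.1   0.08] w 47.8
delta_cm [-0.13, -0.04, -0.0] twist [0.04, 0.11, 0.02]
```

View pics/w3.png

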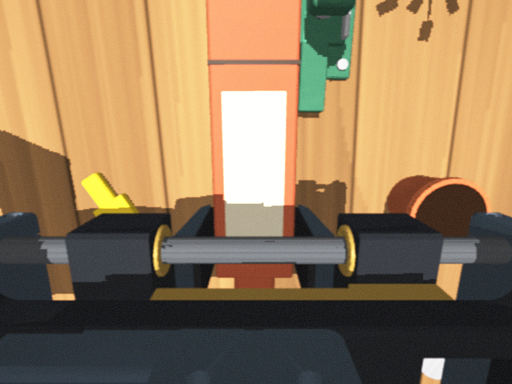

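```bash
python3 -m pendant '[{"delta_pos":[-2,0,-1.5],"twist":[0,0,0],"grip":30},{"delta_pos":[-5,-1,-3.5],"twist":[0,0,0],"grip":30},{"delta_pos":[-7,-2,-5],"twist":[0,0,0],"grip":30},{"delta_pos":[-7,-2,-5],"twist":[0,0,0],"grip":30},{"delta_pos":[-7,-2,-5],"twist":[0,0,0],"grip":30}]' 25
python3 -c "
from h import *
view('wrist','w4')
go((525,0,210),(-90,0,-91.8))"
```

```text
time_s: 5.85
ee_pos: [477.2, 70.7, 230.1]
ee_rot: [-89.9, -0.0, -91.6]
force: [-0.3, -0.6, -2.0]
gripper_width: 47.9
t 5.9 pos [477.3  70.4 229.8] rot [-8.999e+01 -3.000e-02 -9.165e+01] F [ 0.1 -0.6 -2.8] T [-0.19  0.06 -0.02] w 47.7
delta_cm [6.89, 1.98, 4.97] twist [-0.01, 0.15, 0.03]
```

View pics/w4.png

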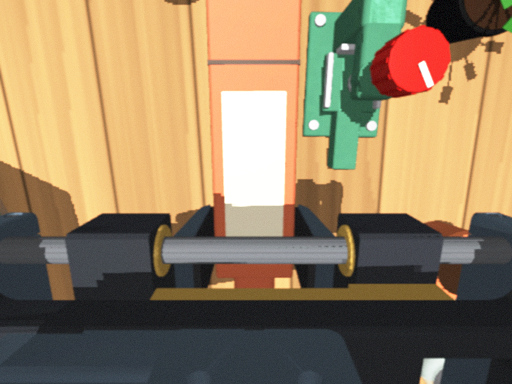

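```bash
python3 - <<'E'
from h import *
p,d,ci=load('w4.npz')
C=cloud(ci,d)
hsv=cv2.cvtColor(p,cv2.COLOR_RGB2HSV).astype(int)
g=(hsv[...,0]>60)&(hsv[...,0]<95)&(hsv[...,1]>80); g[:,:300]=0;g[190:]=0;g[:,440:]=0
G=C[g];print(np.histogram(G[:,2],bins=range(-5,130,5))[0])
# rib
R=[]
for v in range(138,166,3):
    us=325+np.nonzero(g[v,325:365])[0]
    b=ray(ci,[us.min()-.5,us.max()+.5],[v,v],40); R.append(np.r_[b.mean(0)[:2],np.linalg.norm(b[1]-b[0])])
    print(v,us.min(),us.max(),b.mean(0)[:2].round(1),R[-1][2].round(1))
R=np.array(R)[:,:2]; f=np.polyfit(R[:,1],R[:,0],1); print('rib',f, np.degrees(np.arctan2(1,f[0])))
col=g[150:185,344]; v=150+np.nonzero(col)[0].max(); print('rib end',v,ray(ci,344,v+.5,40))
# bolts
w=(hsv[...,1]<50)&(hsv[...,2]>140)
n,L,st,ce=cv2.connectedComponentsWithStats(w[:150,300:440].astype(np.uint8))
for i in range(1,n):
    if st[i,4]>15:
        u,v=ce[i]+[300,0]; z=np.median(C[:150,300:440][L==i][:,2]); print('bright',st[i,4],round(u,1),round(v,1),'z',round(z,1),ray(ci,u,v,z).round(1))
# base left edge
E=[]
for v in range(20,134,4):
    us=300+np.nonzero(g[v,300:345])[0]; u=us.min()-.5; E.append(ray(ci,u,v,10)[0,:2])
E=np.array(E); f=np.polyfit(E[:,1],E[:,0],1); print('base edge',f,np.degrees(np.arctan2(1,f[0])),np.std(E[:,0]-np.polyval(f,E[:,1])))
# knob
r=((hsv[...,0]<6)|(hsv[...,0]>174))&(hsv[...,1]>150)&(C[...,2]>120); r[:,:365]=0;r[120:]=0
K=C[r]; print('knob z',np.histogram(K[:,2],bins=range(140,200,4)))
zt=np.percentile(K[:,2],80)
m=((r&(C[...,2]>zt-4))).astype(np.uint8)
cn=max(cv2.findContours(m,0,2)[0],key=cv2.contourArea); P=ray(ci,cn[:,0,0],cn[:,0,1],zt)[:,:2]
print(zt,cv2.minEnclosingCircle(P.astype(np.float32)))
# arm top
A=G[(G[:,2]>108)&(G[:,2]<122)]; print(len(A),A.min(0),A.max(0),np.median(A[:,2]))
E

```

```text
[   0    0   25 2648   71   94  103  148 1300 1532   43   33   46   52
   58   63   61   64   58   79  145  190  200 1327 1342    0]
138 330 357 [592.1 116.6] 34.9
141 330 356 [591.6 113. ] 33.7
144 330 356 [591.8 109.3] 33.8
147 330 356 [592.  105.6] 33.9
150 329 355 [590.9 101.8] 34.0
153 329 355 [591.1  98.1] 34.1
156 329 355 [591.2  94.3] 34.1
159 329 354 [590.8  90.5] 33.0
162 328 354 [590.3  86.7] 34.3
165 329 354 [591.1  82.9] 33.1
rib [4.08572273e-02 5.87219857e+02] 87.66035460004457
rib end 168 [[594.51854835  78.29460076  40.        ]]
bright 110 320.0 19.7 z 18.0 [[564.  256.6  18. ]]
bright 73 346.2 46.3 z 61.9 [[583.7 216.   61.9]]
bright 346 328.7 78.9 z 51.5 [[568.4 184.7  51.5]]
bright 185 425.6 73.8 z 184.4 [[603.7 167.7 184.4]]
bright 17 378.4 103.8 z 52.7 [[627.2 155.5  52.7]]
bright 86 313.2 124.5 z 17.9 [[558.5 133.9  17.9]]
bright 92 371.2 125.5 z 18.0 [[634.4 130.6  18. ]]
base edge [4.31424209e-02 5.41516840e+02] 87.52965326121056 0.3729798630578075
knob z (array([   0,    0,    0,   77,  100,  113,  122,  133,  133,  144, 2047,
       1047,    0,    0]), array([140, 144, 148, 152, 156, 160, 164, 168, 172, 176, 180, 184, 188,
       192, 196]))
184.19100561656052 ((596.3617553710938, 177.279296875), 23.02799415588379)
2747 [578.91708185 157.33651076 108.00620446] [619.45340612 241.75970049 118.13054288] 114.96370370164638
```

Press yaw is 87.5° and its screw axis is near (596,177). The bolts, base edge, rib and knob agree within about 2 mm. Next is a staging pose with the marker's front edge just before the fences, low over the rib. There I can compare fences and marker at the same depth.

```bash
python3 -c "
from h import *
go((587.6,-15,110),(-90,0,-92.5))"
```

```text
t 5.9 pos [477.3  70.4 229.8] rot [-8.999e+01 -3.000e-02 -9.165e+01] F [ 0.1 -0.6 -2.8] T [-0.19  0.06 -0.02] w 47.7
delta_cm [8.21, 11.98, 11.27] twist [-0.01, 0.85, 0.03]
```

```bash
python3 -m pendant '[{"delta_pos":[3,0,1],"twist":[0,0.4,0],"grip":30},{"delta_pos":[6,1,4],"twist":[0,0.8,0],"grip":30},{"delta_pos":[8.2,4,7],"twist":[0,0.8,0],"grip":30},{"delta_pos":[8.2,7,10],"twist":[0,0.8,0],"grip":30},{"delta_pos":[8.2,10,11.3],"twist":[0,0.8,0],"grip":30}]' 25
python3 -m pendant '[{"delta_pos":[0,2,0],"twist":[0,0,0],"grip":30},{"delta_pos":[0,2,0],"twist":[0,0,0],"grip":30},{"delta_pos":[0,2,0],"twist":[0,0,0],"grip":30},{"delta_pos":[0,2,0],"twist":[0,0,0],"grip":30},{"delta_pos":[0,2,0],"twist":[0,0,0],"grip":30}]' 25
python3 -c "
from h import *
go((588,0,47),(-90,0,-92.5))"
```

```text
time_s: 6.4
ee_pos: [590.6, -16.6, 128.0]
ee_rot: [-89.9, -0.0, -92.6]
force: [0.4, 0.9, -1.7]
gripper_width: 47.9
time_s: 6.9
ee_pos: [588.4, -14.2, 111.6]
ee_rot: [-89.8, 0.0, -92.4]
force: [-0.0, -0.2, -2.4]
gripper_width: 47.8
t 6.9 pos [588.4 -14.2 111.6] rot [-89.82   0.   -92.43] F [-0.  -0.2 -2.4] T [-0.14  0.05 -0.03] w 47.8
delta_cm [-1.42, 6.46, -0.12] twist [-0.18, 0.07, -0.0]
```

```bash
python3 -m pendant '[{"delta_pos":[0,3,-0.1],"twist":[0,0,0],"grip":30},{"delta_pos":[-1,5,-0.1],"twist":[0,0,0],"grip":30},{"delta_pos":[-1.4,6.4,-0.1],"twist":[0,0,0],"grip":30},{"delta_pos":[-1.4,6.4,-0.1],"twist":[0,0,0],"grip":30},{"delta_pos":[-1.4,6.4,-0.1],"twist":[0,0,0],"grip":30}]' 25
python3 -c "
from h import *
p,d,ci=view('wrist','w5'); view('side','s5')
go((588,0,47),(-90,0,-92.5))
p,_,_=load('s5.npz');cv2.imwrite('pics/s5c.png',cv2.resize(p[120:260,200:330,::-1],None,fx=4,fy=4,interpolation=2))"
```

```text
time_s: 7.4
ee_pos: [587.9, 0.0, 47.0]
ee_rot: [-89.9, -0.0, -92.4]
force: [-0.3, -0.4, -1.6]
gripper_width: 47.9
t 7.5 pos [ 5.883e+02 -2.000e-01  4.750e+01] rot [-89.82   0.   -92.42] F [ 1.   0.4 -2.4] T [-0.2   0.04 -0.04] w 47.6
delta_cm [-0.02, 0.05, -0.03] twist [-0.18, 0.08, -0.0]
```

View pics/w5.png

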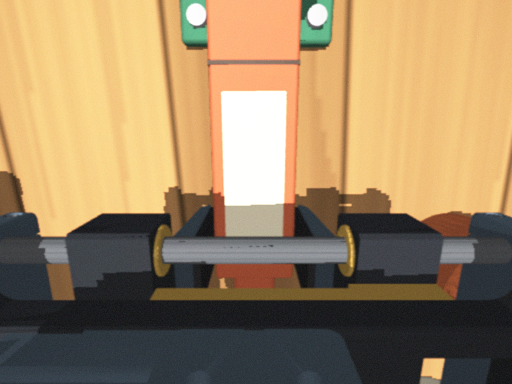

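View pics/s5c.png

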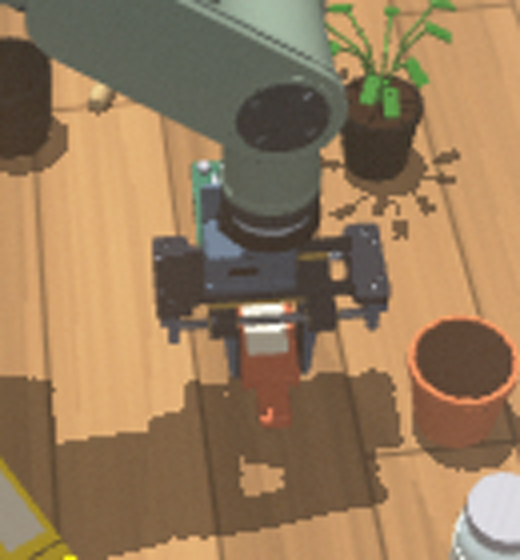

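```bash
python3 - <<'E'
from h import *
p,d,ci=load('w5.npz'); C=cloud(ci,d)
hsv=cv2.cvtColor(p,cv2.COLOR_RGB2HSV).astype(int)
w=(hsv[...,1]<60)&(hsv[...,2]>130)
n,L,st,ce=cv2.connectedComponentsWithStats(w[:40].astype(np.uint8))
for i in range(1,n):
    if st[i,4]>60: u,v=ce[i];print(st[i],u,v,ray(ci,u,v,18).round(1))
print(hsv[25,195:215].tolist());print(hsv[25,293:310].tolist())
for v in (12,25,90,130,150):
    for u in (252,): print(v,C[v,u].round(1))
m=(hsv[...,0]<13)&(hsv[...,1]>100)
for v in (5,12,25,35,50,80,100):
    us=195+np.nonzero(((hsv[v,195:315,0]<=12)&(hsv[v,195:315,1]>120))|(hsv[v,195:315,1]<40))[0];
    b=ray(ci,[us.min()-.5,us.max()+.5],[v]*2,58.5);print(v,us.min(),us.max(),b.mean(0)[:2].round(1),np.linalg.norm(b[1]-b[0]).round(1))
cv2.imwrite('pics/w5c.png',cv2.resize(p[0:75,170:340,::-1],None,fx=4,fy=4,interpolation=0))
E
```

```text
[186   3  21  23 377] 195.72679045092838 14.153846153846153 [[558.7 134.   18. ]]
[307   3  21  24 374] 316.90106951871655 14.540106951871659 [[634.6 130.7  18. ]]
[[167, 9, 190], [128, 5, 199], [150, 5, 188], [140, 4, 179], [150, 7, 151], [110, 7, 110], [135, 5, 96], [0, 0, 87], [120, 3, 90], [76, 61, 105], [72, 102, 140], [28, 73, 143], [9, 152, 233], [10, 153, 251], [11, 137, 253], [12, 129, 254], [13, 129, 254], [13, 124, 254], [12, 129, 254], [13, 127, 254]]
[[13, 131, 254], [12, 137, 254], [13, 133, 254], [12, 136, 254], [11, 144, 253], [10, 155, 250], [9, 160, 238], [16, 104, 181], [68, 84, 177], [75, 121, 184], [74, 113, 190], [74, 115, 191], [75, 113, 189], [75, 117, 190], [74, 114, 181], [75, 90, 133], [71, 27, 103]]
12 [593.5 120.   58.2]
25 [593.3 114.2  58.1]
90 [592.   83.2  58. ]
130 [591.1  62.5  58.1]
150 [590.6  51.7  58.4]
5 195 314 [594.9 123. ] 59.6
12 195 314 [594.8 119.9] 59.9
25 195 314 [594.6 114. ] 60.5
35 208 299 [593.9 109.5] 46.7
50 208 300 [593.8 102.5] 47.7
80 208 298 [592.7  88.1] 47.8
100 209 297 [592.3  78.1] 47.5
```

View pics/w5c.png

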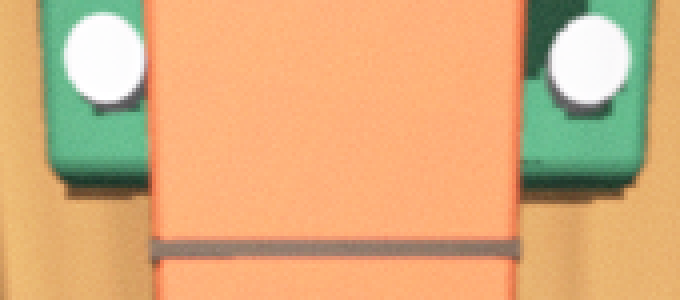

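```bash
python3 -m pendant '[{"delta_pos":[-0.6,0.2,0.07],"twist":[-0.1,0.05,0],"grip":30},{"delta_pos":[-1.4,0.3,0.07],"twist":[-0.15,0.05,0],"grip":30},{"delta_pos":[-2.2,0.3,0.07],"twist":[-0.15,0.05,0],"grip":30},{"delta_pos":[-3,0.3,0.07],"twist":[-0.15,0.05,0],"grip":30},{"delta_pos":[-3.6,0.3,0.07],"twist":[-0.15,0.05,0],"grip":30}]' 25
python3 -c "
from h import *
view('wrist','w6');go((588,0,47),(-90,0,-92.5))"
```

```text
time_s: 8.0
ee_pos: [589.6, 37.0, 43.1]
ee_rot: [-90.1, 0.0, -92.4]
force: [1.0, -0.1, -1.9]
gripper_width: 47.8
t 8.05 pos [589.6  37.7  43.1] rot [-9.013e+01  5.000e-02 -9.241e+01] F [ 0.8  0.6 -1.9] T [-0.04  0.01 -0.02] w 47.9
delta_cm [3.77, -0.4, -0.0] twist [0.13, 0.09, -0.05]
```

View pics/w6.png

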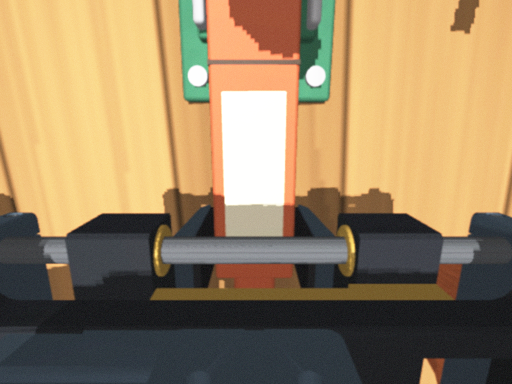

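```bash
python3 - <<'E'
from h import *
p,d,ci=load('w6.npz'); C=cloud(ci,d)
cv2.imwrite('pics/w6c.png',cv2.resize(p[0:60,180:330,::-1],None,fx=5,fy=5,interpolation=0))
for v in (5,15,20):
    print(v,[(u,C[v,u,2].round(0),C[v,u,0].round(1)) for u in list(range(188,212,2))+list(range(296,326,2))])
E
```

```text
5 [(188, np.float64(12.0), np.float64(555.6)), (190, np.float64(12.0), np.float64(556.8)), (192, np.float64(52.0), np.float64(565.2)), (194, np.float64(51.0), np.float64(566.1)), (196, np.float64(51.0), np.float64(567.1)), (198, np.float64(54.0), np.float64(568.5)), (200, np.float64(53.0), np.float64(569.3)), (202, np.float64(52.0), np.float64(570.2)), (204, np.float64(49.0), np.float64(570.8)), (206, np.float64(53.0), np.float64(572.5)), (208, np.float64(53.0), np.float64(573.4)), (210, np.float64(55.0), np.float64(574.7)), (296, np.float64(54.0), np.float64(617.3)), (298, np.float64(54.0), np.float64(618.4)), (300, np.float64(53.0), np.float64(619.5)), (302, np.float64(40.0), np.float64(622.6)), (304, np.float64(40.0), np.float64(623.8)), (306, np.float64(41.0), np.float64(624.6)), (308, np.float64(46.0), np.float64(624.7)), (310, np.float64(50.0), np.float64(625.0)), (312, np.float64(51.0), np.float64(625.8)), (314, np.float64(53.0), np.float64(626.5)), (316, np.float64(52.0), np.float64(627.8)), (318, np.float64(52.0), np.float64(628.6)), (320, np.float64(52.0), np.float64(629.7)
[... 1774 characters left out ...]
0, np.float64(55.0), np.float64(574.1)), (296, np.float64(55.0), np.float64(617.2)), (298, np.float64(53.0), np.float64(618.4)), (300, np.float64(50.0), np.float64(619.9)), (302, np.float64(40.0), np.float64(622.5)), (304, np.float64(41.0), np.float64(623.6)), (306, np.float64(41.0), np.float64(624.6)), (308, np.float64(48.0), np.float64(624.5)), (310, np.float64(52.0), np.float64(624.7)), (312, np.float64(52.0), np.float64(625.8)), (314, np.float64(52.0), np.float64(626.7)), (316, np.float64(52.0), np.float64(627.8)), (318, np.float64(52.0), np.float64(628.7)), (320, np.float64(51.0), np.float64(629.9)), (322, np.float64(13.0), np.float64(639.6)), (324, np.float64(12.0), np.float64(641.1))]
```

View pics/w6c.png

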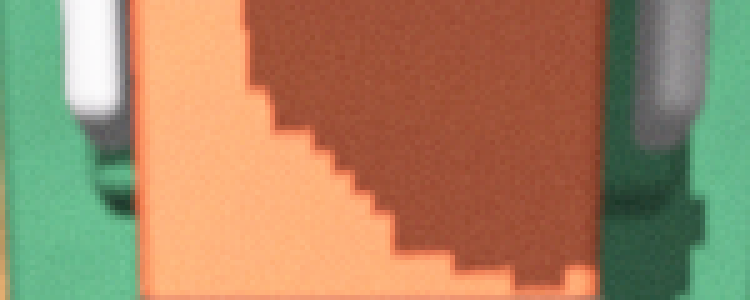

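```bash
python3 - <<'E'
from h import *
p,d,ci=load('w6.npz')
print(ray(ci,[199,199,314,314,254],[22,24,22,29,61.5],[52,52,52,52,54]) if 0 else [ray(ci,u,v,z).round(1).tolist() for u,v,z in((199,22,52),(199,24,52),(314,24,52),(314,29,45),(254,61.5,54.1))])
E
```

```text
[[[568.1, 154.4, 52.0]], [[568.0, 153.4, 52.0]], [[626.8, 150.9, 52.0]], [[628.2, 150.6, 45.0]], [[595.4, 134.1, 54.1]]]
```

```bash
python3 -m pendant '[{"delta_pos":[-0.5,-0.05,0.1],"twist":[0,0.05,0],"grip":30},{"delta_pos":[-1.2,-0.05,0.14],"twist":[0,0.1,0],"grip":30},{"delta_pos":[-2,-0.05,0.14],"twist":[0,0.1,0],"grip":30},{"delta_pos":[-2.7,-0.05,0.14],"twist":[0,0.1,0],"grip":30},{"delta_pos":[-3.3,-0.05,0.14],"twist":[0,0.1,0],"grip":30}]' 12
python3 -m pendant '[{"delta_pos":[0,0,0],"twist":[0,0,0],"grip":30},{"delta_pos":[-0.1,0,0],"twist":[0,0,0],"grip":30},{"delta_pos":[-0.2,0,0],"twist":[0,0,0],"grip":30},{"delta_pos":[-0.3,0,0],"twist":[0,0,0],"grip":30},{"delta_pos":[-0.4,0,0],"twist":[0,0,0],"grip":30}]' 12
python3 -c "
from h import *
view('wrist','w7');go((588,0,47),(-90,0,-92.5))"
```

```text
time_s: 8.55
ee_pos: [592.2, 69.6, 43.4]
ee_rot: [-90.2, 0.0, -92.6]
force: [0.3, -0.2, -1.7]
gripper_width: 48.3
time_s: 9.05
ee_pos: [592.5, 72.7, 43.5]
ee_rot: [-90.1, 0.0, -92.6]
force: [0.2, -0.2, -2.2]
gripper_width: 47.9
t 9.1 pos [592.5  72.9  43.5] rot [-9.014e+01  1.000e-02 -9.258e+01] F [ 0.5  1.1 -1.7] T [-0.1   0.03 -0.02] w 48.0
delta_cm [7.3, -0.35, -0.12] twist [0.14, -0.08, -0.01]
```

View pics/w7.png

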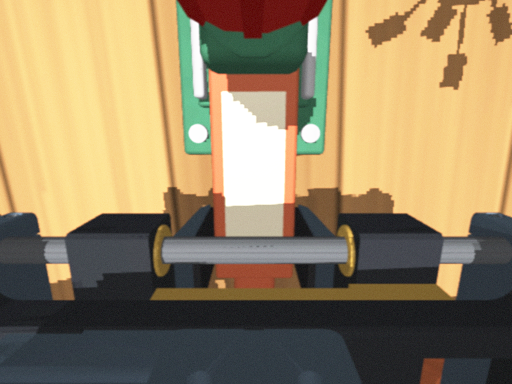

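```bash
python3 -m pendant '[{"delta_pos":[-0.1,0.03,0],"twist":[-0.1,0,0],"grip":30},{"delta_pos":[-0.2,0.03,0],"twist":[-0.1,0,0],"grip":30},{"delta_pos":[-0.3,0.03,0],"twist":[-0.1,0,0],"grip":30},{"delta_pos":[-0.4,0.03,0],"twist":[-0.1,0,0],"grip":30},{"delta_pos":[-0.5,0.03,0],"twist":[-0.1,0,0],"grip":30}]' 12
python3 -m pendant '[{"delta_pos":[-0.05,0,0],"twist":[0,0,0],"grip":30},{"delta_pos":[-0.1,0,0],"twist":[0,0,0],"grip":30},{"delta_pos":[-0.1,0,0],"twist":[0,0,0],"grip":30},{"delta_pos":[-0.15,0,0],"twist":[0,0,0],"grip":30},{"delta_pos":[-0.15,0,0],"twist":[0,0,0],"grip":30}]' 12
```

```text
time_s: 9.6
ee_pos: [592.7, 78.0, 43.2]
ee_rot: [-90.2, 0.0, -92.6]
force: [0.7, -0.7, -0.9]
gripper_width: 47.9
time_s: 10.1
ee_pos: [592.8, 79.4, 43.2]
ee_rot: [-90.2, 0.0, -92.6]
force: [-0.6, -0.7, -2.1]
gripper_width: 47.9
```

```bash
python3 -m pendant '[{"delta_pos":[-0.05,0,0],"twist":[0,0,0],"grip":30},{"delta_pos":[-0.1,0,0],"twist":[0,0,0],"grip":30},{"delta_pos":[-0.1,0,0],"twist":[0,0,0],"grip":30},{"delta_pos":[-0.15,0,0],"twist":[0,0,0],"grip":30},{"delta_pos":[-0.15,0,0],"twist":[0,0,0],"grip":30}]' 12
python3 -m pendant '[{"delta_pos":[-0.05,0,0],"twist":[0,0,0],"grip":30},{"delta_pos":[-0.1,0,0],"twist":[0,0,0],"grip":30},{"delta_pos":[-0.1,0,0],"twist":[0,0,0],"grip":30},{"delta_pos":[-0.1,0,0],"twist":[0,0,0],"grip":30},{"delta_pos":[-0.1,0,0],"twist":[0,0,0],"grip":30}]' 12
```

```text
time_s: 10.6
ee_pos: [592.8, 80.4, 43.2]
ee_rot: [-90.2, -0.0, -92.6]
force: [-0.5, -3.4, -1.2]
gripper_width: 48.1
time_s: 11.1
ee_pos: [592.7, 80.5, 43.2]
ee_rot: [-90.3, -0.1, -92.5]
force: [-0.4, -6.1, -1.0]
gripper_width: 47.7
```

Resistance rises to −6 N with the position stopped, so the marker is at the stop. Now I'll release and look.

```bash
python3 -m pendant '[{"delta_pos":[0,0.02,0],"twist":[0,0,0],"grip":56},{"delta_pos":[0,0.02,0],"twist":[0,0,0],"grip":60},{"delta_pos":[0,0.02,0],"twist":[0,0,0],"grip":75},{"delta_pos":[0,0.02,0],"twist":[0,0,0],"grip":75},{"delta_pos":[0.2,-0.5,0],"twist":[0,0,0],"grip":75}]' 12
python3 -m pendant '[{"delta_pos":[0.5,-3,0],"twist":[0,0,0],"grip":75},{"delta_pos":[2,-7,0],"twist":[0,0,0],"grip":75},{"delta_pos":[3,-11,0],"twist":[0,0,0],"grip":75},{"delta_pos":[4,-15,0],"twist":[0,0,0],"grip":75},{"delta_pos":[4,-18,0],"twist":[0,0,0],"grip":75}]' 12
python3 -c "
from h import *
view('wrist','w8');go((596,177,200),(-90,0,-92.5))"
```

```text
time_s: 11.6
ee_pos: [592.3, 80.2, 47.8]
ee_rot: [-90.3, 0.0, -92.5]
force: [0.4, 0.2, -0.1]
gripper_width: 68.4
time_s: 12.1
ee_pos: [592.3, 38.8, 231.6]
ee_rot: [-90.0, 0.0, -92.6]
force: [0.1, 0.8, -0.2]
gripper_width: 68.3
t 12.15 pos [594.7  39.4 236.5] rot [-8.952e+01  8.000e-02 -9.262e+01] F [ 2.3 -0.3  2.5] T [-0.07 -0.08  0.02] w 68.6
delta_cm [-13.75, 3.67, -0.53] twist [-0.48, -0.12, -0.08]
```

View pics/w8.png

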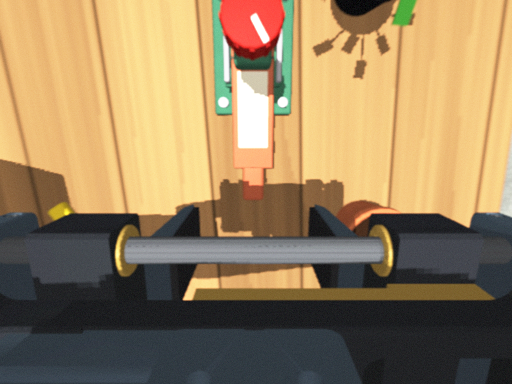

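```bash
python3 - <<'E'
from h import *
p,d,ci=load('w8.npz'); C=cloud(ci,d)
hsv=cv2.cvtColor(p,cv2.COLOR_RGB2HSV).astype(int)
print(hsv[158:174,240,:2].tolist())
print('shoulder',ray(ci,[240,268],[167,167],54).round(1).tolist(),'tail',ray(ci,253,198,54).round(1))
for v in (80,100,120,140,160):
    us=225+np.nonzero(((hsv[v,225:285,0]<=13)&(hsv[v,225:285,1]>120))|((hsv[v,225:285,1]<60)&(abs(np.arange(225,285)-254)<16)))[0]
    b=ray(ci,[us.min()-.5,us.max()+.5],[v]*2,54);print(v,us.min(),us.max(),b.mean(0)[:2].round(1),np.linalg.norm(b[1]-b[0]).round(1))
r=((hsv[...,0]<6)|(hsv[...,0]>174))&(hsv[...,1]>150)&(C[...,2]>178); r[100:]=0
w=(hsv[...,1]<60)&(hsv[...,2]>150)&(C[...,2]>178); w[100:]=0
m=(r|w).astype(np.uint8); n,L,st,_=cv2.connectedComponentsWithStats(m); m=(L==1+st[1:,4].argmax()).astype(np.uint8)
zt=np.median(C[m>0][:,2]); cn=max(cv2.findContours(m,0,2)[0],key=cv2.contourArea)[:,0]
P=ray(ci,cn[:,0],cn[:,1],zt)[:,:2]; print(zt,cv2.minEnclosingCircle(P.astype(np.float32)),st[1:,4].max())
L2=ray(ci,*np.nonzero(w&(m>0))[::-1],zt)[:,:2]; print('line',L2.mean(0))
for u,v in((223,102),(283,102)): print(ray(ci,u,v,18).round(1))
E
```

```text
[[13, 125], [13, 125], [13, 124], [13, 127], [13, 125], [14, 123], [14, 124], [13, 124], [13, 129], [11, 145], [13, 146], [17, 128], [18, 126], [18, 122], [18, 124], [18, 122]]
shoulder [[577.5, 54.2, 54.0], [611.9, 52.6, 54.0]] tail [[591.7  14.1  54. ]]
80 232 273 [597.5 153.9] 48.2
100 232 273 [596.5 132. ] 49.0
120 232 273 [595.5 109.5] 49.8
140 233 273 [595.   86.1] 49.4
160 233 273 [593.9  62.1] 50.2
183.7344819489752 ((598.5231323242188, 175.75743103027344), 22.594329833984375) 2726
line [603.70931748 168.86814367]
[[558.4 134.2  18. ]]
[[635.6 130.7  18. ]]
```

```bash
python3 - <<'E'
from h import *
from workcell import state
s=state(); print(np.round(s['qpos'],1),np.round(s['effort'],2))
for n in('scene','side'):
    p,d,ci=load(n+'0.npz'); C=cloud(ci,d).reshape(-1,3)
    r=np.hypot(C[:,0]-597,C[:,1]-177)
    for lo,hi in((60,80),(80,100),(100,130),(130,170)):
        k=(r>=lo)&(r<hi)&(C[:,2]>60)&(C[:,2]<400); 
        if k.any(): i=np.nonzero(k)[0][C[k][:,2].argmax()]; print(n,lo,hi,k.sum(),'maxz',C[i].round(0), np.percentile(C[k][:,2],95).round())
go((597,176.8,200),(-90,0,-92.5))
E
```

```text
[ 2.7 19.2 85.   0.  75.3  5.3] [-5.400e-01 -3.052e+01 -1.575e+01 -2.000e-02  5.800e-01 -2.000e-02]
scene 60 80 165 maxz [665. 219. 175.] 119.0
scene 80 100 99 maxz [676. 233. 186.] 182.0
scene 100 130 160 maxz [681. 232. 176.] 165.0
scene 130 170 522 maxz [673. 284. 170.] 158.0
side 60 80 16 maxz [655. 221. 171.] 171.0
side 80 100 20 maxz [670. 231. 179.] 178.0
side 100 130 142 maxz [681. 231. 168.] 159.0
side 130 170 223 maxz [673. 287. 162.] 152.0
t 12.15 pos [594.7  39.4 236.5] rot [-8.952e+01  8.000e-02 -9.262e+01] F [ 2.3 -0.3  2.5] T [-0.07 -0.08  0.02] w 68.6
delta_cm [-13.73, 3.67, -0.43] twist [-0.48, -0.12, -0.08]
```

```bash
python3 -m pendant '[{"delta_pos":[-3,0,-0.1],"twist":[0,-8.5,0],"grip":75},{"delta_pos":[-6,0,-0.2],"twist":[0,-17,0],"grip":75},{"delta_pos":[-9,0.2,-0.3],"twist":[0,-25.5,0],"grip":75},{"delta_pos":[-12,0.5,-0.4],"twist":[0,-34,0],"grip":75},{"delta_pos":[-13.7,0.8,-0.4],"twist":[0,-42.5,0],"grip":75}]' 12
for i in 1 2; do python3 -m pendant '[{"delta_pos":[0,0,0],"twist":[0,-8.5,0],"grip":75},{"delta_pos":[0,0,0],"twist":[0,-17,0],"grip":75},{"delta_pos":[0,0,0],"twist":[0,-25.5,0],"grip":75},{"delta_pos":[0,0,0],"twist":[0,-34,0],"grip":75},{"delta_pos":[0,0,0],"twist":[0,-42.5,0],"grip":75}]' 12; done
python3 -c "
from h import *
go((597,176.8,200),(-90,0,60))
s=__import__('workcell').state();print(s['qpos'])"
```

```text
time_s: 12.65
ee_pos: [593.6, 179.1, 220.2]
ee_rot: [-90.1, 0.2, -49.6]
force: [-0.4, -0.2, 0.0]
gripper_width: 68.4
time_s: 13.15
ee_pos: [593.7, 177.0, 220.3]
ee_rot: [-90.0, 0.2, -7.2]
force: [0.3, 0.8, 0.2]
gripper_width: 68.4
time_s: 13.65
ee_pos: [593.7, 176.9, 220.3]
ee_rot: [-89.8, 0.2, 35.3]
force: [-0.7, 0.1, 0.2]
gripper_width: 68.6
t 13.65 pos [593.7 176.9 220.3] rot [-89.84   0.19  35.29] F [-0.7  0.1  0.2] T [0.11 0.07 0.01] w 68.6
delta_cm [0.26, 2.03, -0.21] twist [-0.2, -24.71, -0.15]
[ 1.54823968e+01  2.22826426e+01  8.26719249e+01  9.38758605e-02
  7.52755522e+01 -1.09832861e+02]
```

```bash
python3 -m pendant '[{"delta_pos":[0.26,0,-0.21],"twist":[-0.1,-8.3,-0.1],"grip":75},{"delta_pos":[0.26,0,-0.21],"twist":[-0.2,-16.6,-0.2],"grip":75},{"delta_pos":[0.26,0,-0.21],"twist":[-0.2,-24.7,-0.2],"grip":75},{"delta_pos":[0.26,0,-0.21],"twist":[-0.2,-24.7,-0.2],"grip":75},{"delta_pos":[0.26,0,-0.21],"twist":[-0.2,-24.7,-0.2],"grip":75}]' 12
python3 -c "
from h import *
view('wrist','w9');view('scene','sc9')
p=load('sc9.npz')[0];cv2.imwrite('pics/sc9c.png',cv2.resize(p[150:290,220:360,::-1],None,fx=4,fy=4,interpolation=2))
go((597,176.8,150),(-90,0,60))"
```

```text
time_s: 14.15
ee_pos: [597.1, 176.7, 220.2]
ee_rot: [-90.0, -0.0, 59.5]
force: [-0.2, -0.4, -0.0]
gripper_width: 68.5
t 14.25 pos [597.2 176.7 220.2] rot [-9.001e+01 -5.000e-02  5.952e+01] F [-0.3 -0.3  0.4] T [0.15 0.09 0.06] w 68.2
delta_cm [-0.01, 7.02, 0.02] twist [0.01, -0.48, 0.05]
```

View pics/w9.png

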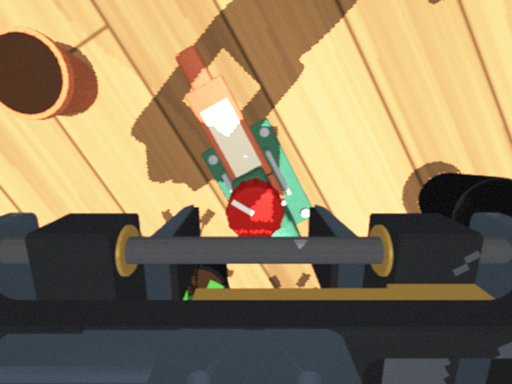

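View pics/sc9c.png

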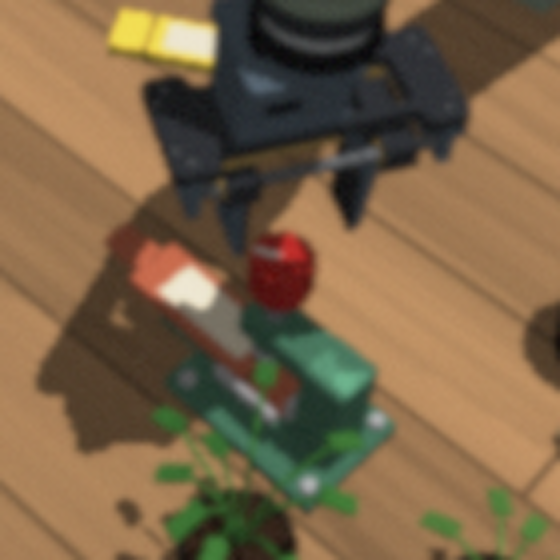

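The marker is seated in the press and the knob sits between the fingers at wrist pixel (255,209). I'll check the knob's centre from this yaw.

```bash
python3 - <<'E'
from h import *
p,d,ci=load('w9.npz'); C=cloud(ci,d)
hsv=cv2.cvtColor(p,cv2.COLOR_RGB2HSV).astype(int)
B=np.zeros(d.shape,bool);B[170:236,222:290]=1
m=(B&(C[...,2]>179)&(C[...,2]<190)).astype(np.uint8)
vs,us=np.nonzero(m); zt=np.median(C[m>0][:,2]); P=ray(ci,us,vs,zt)[:,:2]
print(m.sum(),zt,us.min(),us.max(),vs.min(),vs.max(),cv2.minEnclosingCircle(P.astype(np.float32)))
r=m.astype(bool); vmax=[(v,np.nonzero(r[v])[0].min(),np.nonzero(r[v])[0].max()) for v in range(vs.min(),vs.max()+1,6)];print(vmax)
E
```

```text
2389 183.74775720578825 225 283 184 235 ((598.331298828125, 176.23150634765625), 22.666078567504883)
[(184, np.int64(254), np.int64(257)), (190, np.int64(239), np.int64(271)), (196, np.int64(232), np.int64(276)), (202, np.int64(229), np.int64(281)), (208, np.int64(227), np.int64(282)), (214, np.int64(225), np.int64(283)), (220, np.int64(227), np.int64(281)), (226, np.int64(228), np.int64(280)), (232, np.int64(235), np.int64(274))]
```

```bash
python3 -m pendant '[{"delta_pos":[0,2,0.02],"twist":[0,-0.5,0],"grip":75},{"delta_pos":[0,4,0.02],"twist":[0,-0.5,0],"grip":75},{"delta_pos":[0,6,0.02],"twist":[0,-0.5,0],"grip":75},{"delta_pos":[0,7.2,0.02],"twist":[0,-0.5,0],"grip":75},{"delta_pos":[0,7.2,0.02],"twist":[0,-0.5,0],"grip":75}]' 12
python3 -m pendant '[{"delta_pos":[0,0,0],"twist":[0,0,0],"grip":60},{"delta_pos":[0,0,0],"twist":[0,0,0],"grip":50},{"delta_pos":[0,0,0],"twist":[0,0,0],"grip":30},{"delta_pos":[0,0,0],"twist":[0,0,0],"grip":30},{"delta_pos":[0,0,0],"twist":[0,0,0],"grip":30}]' 12
cat > st.py <<'E'
from workcell import state
import numpy as np
s=state();print(' T',np.round(s['torque'],3),'q',np.round(s['qpos'],2)[[0,5]],'eff6',round(s['effort'][5],3),'F',np.round(s['force'],1))
E
python3 st.py
```

```text
time_s: 14.75
ee_pos: [596.0, 176.5, 146.4]
ee_rot: [-89.9, 0.1, 60.1]
force: [0.6, -0.2, 0.9]
gripper_width: 68.1
time_s: 15.25
ee_pos: [597.0, 177.3, 149.1]
ee_rot: [-90.0, -0.1, 60.1]
force: [-3.1, 1.7, 4.8]
gripper_width: 44.3
 T [ 0.356  0.56  -0.067] q [  15.45 -134.71] eff6 -0.037 F [-3.1  1.7  4.8]
```

```bash
python3 -m pendant '[{"delta_pos":[0,0,0],"twist":[0,0,0],"grip":30},{"delta_pos":[0,0.03,0],"twist":[0,5,0],"grip":30},{"delta_pos":[0,0.06,0],"twist":[0,10,0],"grip":30},{"delta_pos":[0,0.09,0],"twist":[0,16,0],"grip":30},{"delta_pos":[0,0.12,0],"twist":[0,22,0],"grip":30}]' 35;python3 st.py
python3 -m pendant '[{"delta_pos":[0,0.02,0],"twist":[0,4,0],"grip":30},{"delta_pos":[0,0.04,0],"twist":[0,8,0],"grip":30},{"delta_pos":[0,0.07,0],"twist":[0,12,0],"grip":30},{"delta_pos":[0,0.09,0],"twist":[0,16,0],"grip":30},{"delta_pos":[0,0.11,0],"twist":[0,20,0],"grip":30}]' 35;python3 st.py
python3 -m pendant '[{"delta_pos":[0,0.02,0],"twist":[0,3,0],"grip":30},{"delta_pos":[0,0.03,0],"twist":[0,6,0],"grip":30},{"delta_pos":[0,0.05,0],"twist":[0,9,0],"grip":30},{"delta_pos":[0,0.07,0],"twist":[0,12,0],"grip":30},{"delta_pos":[0,0.08,0],"twist":[0,15,0],"grip":30}]' 35;python3 st.py
```

```text
time_s: 15.75
ee_pos: [596.9, 177.4, 147.9]
ee_rot: [-90.0, -0.1, 37.9]
force: [-3.1, 2.3, 5.9]
gripper_width: 43.4
 T [0.412 0.577 0.223] q [  15.46 -112.5 ] eff6 -0.662 F [-3.1  2.3  5.9]
time_s: 16.25
ee_pos: [596.8, 177.5, 146.8]
ee_rot: [-89.9, -0.1, 18.0]
force: [-2.8, 2.3, 6.1]
gripper_width: 43.7
 T [0.462 0.562 0.223] q [ 15.47 -92.58] eff6 -0.376 F [-2.8  2.3  6.1]
time_s: 16.75
ee_pos: [596.8, 177.6, 146.0]
ee_rot: [-89.9, -0.0, 3.1]
force: [-2.7, 3.4, 5.7]
gripper_width: 43.4
 T [0.462 0.557 0.194] q [ 15.47 -77.62] eff6 -0.233 F [-2.7  3.4  5.7]
```

```bash
for i in 1; do python3 -m pendant '[{"delta_pos":[0,0.01,0],"twist":[0,2.5,0],"grip":30},{"delta_pos":[0,0.03,0],"twist":[0,5,0],"grip":30},{"delta_pos":[0,0.04,0],"twist":[0,7.5,0],"grip":30},{"delta_pos":[0,0.055,0],"twist":[0,10,0],"grip":30},{"delta_pos":[0,0.055,0],"twist":[0,10,0],"grip":30}]' 35 >/tmp/o;python3 st.py; done
python3 -c "
from h import *
import subprocess
for i in range(3):
    view('scene','sc%d'%(10+i)); exec(open('st.py').read())
p=load('sc12.npz')[0];cv2.imwrite('pics/sc12c.png',cv2.resize(p[190:280,240:330,::-1],None,fx=6,fy=6,interpolation=2))
"
```

```text
T [ 0.383  0.567 -0.192] q [ 15.47 -67.67] eff6 -0.002 F [-2.7  3.4  5.1]
 T [ 0.426  0.586 -0.185] q [ 15.47 -67.69] eff6 -0.146 F [-3.2  3.7  5.5]
 T [ 0.38   0.556 -0.09 ] q [ 15.47 -67.69] eff6 -0.156 F [-3.1  3.2  5.4]
 T [ 0.423  0.552 -0.167] q [ 15.47 -67.69] eff6 -0.152 F [-2.8  3.   5.1]
```

View pics/sc12c.png

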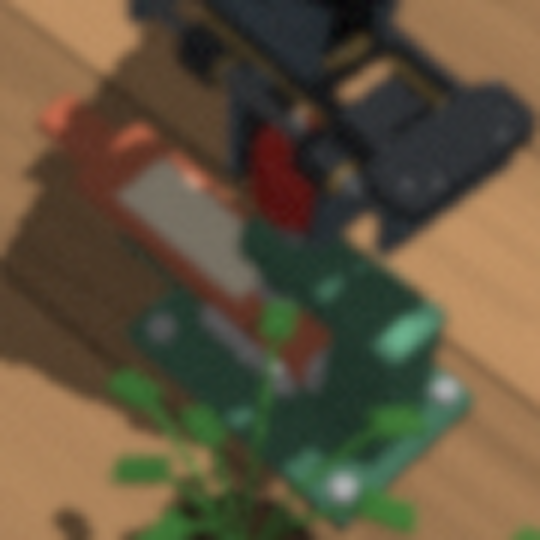

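At rest the reversed friction hides the signal, so I'll read torque only while still turning: five equal rows per call.

```bash
for i in 1 2 3; do python3 -m pendant '[{"delta_pos":[0,0.007,0],"twist":[0,1.4,0],"grip":30},{"delta_pos":[0,0.014,0],"twist":[0,2.8,0],"grip":30},{"delta_pos":[0,0.021,0],"twist":[0,4.2,0],"grip":30},{"delta_pos":[0,0.028,0],"twist":[0,5.6,0],"grip":30},{"delta_pos":[0,0.039,0],"twist":[0,7,0],"grip":30}]' 35 >/tmp/o;python3 st.py; done;cat /tmp/o
```

```text
T [0.439 0.54  0.206] q [ 15.47 -60.69] eff6 -0.007 F [-2.9  3.1  6. ]
 T [0.422 0.568 0.224] q [ 15.48 -53.68] eff6 -0.007 F [-2.1  3.1  6.2]
 T [0.414 0.558 0.148] q [ 15.48 -46.69] eff6 -0.007 F [-3.8  3.2  5.2]
time_s: 18.9
ee_pos: [596.8, 177.8, 144.3]
ee_rot: [-89.9, 0.0, -27.9]
force: [-3.8, 3.2, 5.2]
gripper_width: 43.1
```

```bash
for i in 1 2; do python3 -m pendant '[{"delta_pos":[0,0.006,0],"twist":[0,1.2,0],"grip":30},{"delta_pos":[0,0.012,0],"twist":[0,2.4,0],"grip":30},{"delta_pos":[0,0.02,0],"twist":[0,3.6,0],"grip":30},{"delta_pos":[0,0.027,0],"twist":[0,4.8,0],"grip":30},{"delta_pos":[0,0.033,0],"twist":[0,6,0],"grip":30}]' 35 >/tmp/o;python3 st.py; done
```

```text
T [0.425 0.578 0.186] q [ 15.48 -40.69] eff6 0.021 F [-2.3  3.8  5.7]
 T [0.464 0.633 0.136] q [ 15.48 -34.69] eff6 0.021 F [-2.8  3.4  6.1]
```

```bash
python3 -c "
from h import *
view('scene','sc13');view('side','s13');
exec(open('st.py').read())
p=load('s13.npz')[0];cv2.imwrite('pics/s13c.png',cv2.resize(p[120:230,210:320,::-1],None,fx=5,fy=5,interpolation=2))
"
```

```text
T [0.451 0.586 0.03 ] q [ 15.48 -34.71] eff6 0.08 F [-2.8  2.6  5.5]
```

View pics/s13c.png

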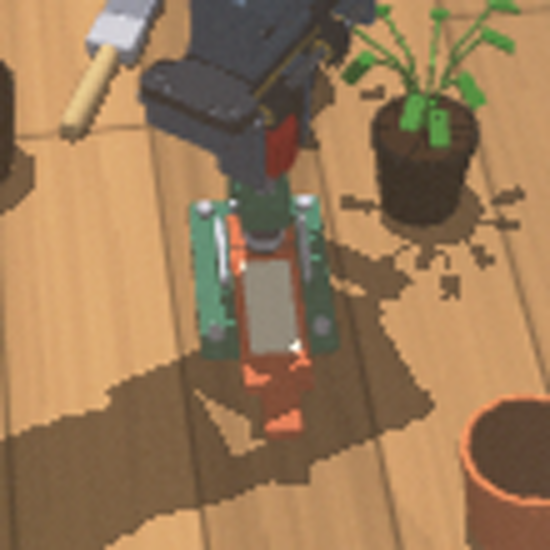

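```bash
for i in 1 2; do python3 -m pendant '[{"delta_pos":[0,0.006,0],"twist":[0,1.2,0],"grip":30},{"delta_pos":[0,0.012,0],"twist":[0,2.4,0],"grip":30},{"delta_pos":[0,0.02,0],"twist":[0,3.6,0],"grip":30},{"delta_pos":[0,0.027,0],"twist":[0,4.8,0],"grip":30},{"delta_pos":[0,0.033,0],"twist":[0,6,0],"grip":30}]' 35 >/tmp/o;python3 st.py; done
```

```text
T [0.44  0.618 0.173] q [ 15.48 -28.69] eff6 0.021 F [-3.   3.9  4.9]
 T [0.448 0.59  0.189] q [ 15.48 -22.69] eff6 0.021 F [-2.7  4.2  5.1]
```

```bash
for i in 1 2; do python3 -m pendant '[{"delta_pos":[0,0.006,0],"twist":[0,1.2,0],"grip":30},{"delta_pos":[0,0.012,0],"twist":[0,2.4,0],"grip":30},{"delta_pos":[0,0.02,0],"twist":[0,3.6,0],"grip":30},{"delta_pos":[0,0.027,0],"twist":[0,4.8,0],"grip":30},{"delta_pos":[0,0.033,0],"twist":[0,6,0],"grip":30}]' 35 >/tmp/o;python3 st.py; done
```

```text
T [0.45  0.629 0.191] q [ 15.48 -16.69] eff6 0.021 F [-2.   3.7  5.5]
 T [0.4   0.555 0.204] q [ 15.48 -10.69] eff6 0.021 F [-2.7  3.7  6. ]
```

```bash
for i in 1 2; do python3 -m pendant '[{"delta_pos":[0,0.006,0],"twist":[0,1.2,0],"grip":30},{"delta_pos":[0,0.012,0],"twist":[0,2.4,0],"grip":30},{"delta_pos":[0,0.02,0],"twist":[0,3.6,0],"grip":30},{"delta_pos":[0,0.027,0],"twist":[0,4.8,0],"grip":30},{"delta_pos":[0,0.033,0],"twist":[0,6,0],"grip":30}]' 35 >/tmp/o;python3 st.py; done
```

```text
T [0.457 0.599 0.232] q [15.48 -4.69] eff6 0.021 F [-1.9  3.4  4.5]
 T [0.505 0.599 0.194] q [15.48  1.31] eff6 0.021 F [-3.2  4.   4.9]
```

```bash
for i in 1 2; do python3 -m pendant '[{"delta_pos":[0,0.006,0],"twist":[0,1.2,0],"grip":30},{"delta_pos":[0,0.012,0],"twist":[0,2.4,0],"grip":30},{"delta_pos":[0,0.02,0],"twist":[0,3.6,0],"grip":30},{"delta_pos":[0,0.027,0],"twist":[0,4.8,0],"grip":30},{"delta_pos":[0,0.033,0],"twist":[0,6,0],"grip":30}]' 35 >/tmp/o;python3 st.py; done;cat /tmp/o
```

```text
T [0.488 0.609 0.2  ] q [15.48  7.3 ] eff6 0.021 F [-1.8  3.7  4.9]
 T [0.506 0.628 0.172] q [15.48 13.31] eff6 0.021 F [-2.3  2.9  5.2]
time_s: 24.0
ee_pos: [597.1, 178.0, 140.9]
ee_rot: [-89.9, 0.1, -87.9]
force: [-2.3, 2.9, 5.2]
gripper_width: 43.6
```

Still free at 148° turned. I'll carry on in pairs.

```bash
for i in 1 2; do python3 -m pendant '[{"delta_pos":[0,0.006,0],"twist":[0,1.2,0],"grip":30},{"delta_pos":[0,0.012,0],"twist":[0,2.4,0],"grip":30},{"delta_pos":[0,0.02,0],"twist":[0,3.6,0],"grip":30},{"delta_pos":[0,0.027,0],"twist":[0,4.8,0],"grip":30},{"delta_pos":[0,0.033,0],"twist":[0,6,0],"grip":30}]' 35 >/tmp/o;python3 st.py; done
```

```text
T [0.53  0.583 0.2  ] q [15.48 19.31] eff6 0.021 F [-1.4  3.2  4.9]
 T [0.518 0.549 0.229] q [15.48 25.31] eff6 0.021 F [-2.7  4.3  4.4]
```

```bash
for i in 1; do python3 -m pendant '[{"delta_pos":[0,0.006,0],"twist":[0,1.2,0],"grip":30},{"delta_pos":[0,0.012,0],"twist":[0,2.4,0],"grip":30},{"delta_pos":[0,0.02,0],"twist":[0,3.6,0],"grip":30},{"delta_pos":[0,0.027,0],"twist":[0,4.8,0],"grip":30},{"delta_pos":[0,0.033,0],"twist":[0,6,0],"grip":30}]' 35 >/tmp/o;python3 st.py; done
```

```text
T [0.567 0.607 0.179] q [15.48 31.31] eff6 0.021 F [-2.7  3.4  4.5]
```

```bash
for i in 1 2; do python3 -m pendant '[{"delta_pos":[0,0.006,0],"twist":[0,1.2,0],"grip":30},{"delta_pos":[0,0.012,0],"twist":[0,2.4,0],"grip":30},{"delta_pos":[0,0.02,0],"twist":[0,3.6,0],"grip":30},{"delta_pos":[0,0.027,0],"twist":[0,4.8,0],"grip":30},{"delta_pos":[0,0.033,0],"twist":[0,6,0],"grip":30}]' 35 >/tmp/o;python3 st.py; done
```

```text
T [0.574 0.514 0.211] q [15.48 37.32] eff6 0.021 F [-2.1  3.4  5.2]
 T [0.541 0.509 0.157] q [15.47 43.32] eff6 0.02 F [-1.6  4.7  4.5]
```

```bash
for i in 1 2; do python3 -m pendant '[{"delta_pos":[0,0.006,0],"twist":[0,1.2,0],"grip":30},{"delta_pos":[0,0.012,0],"twist":[0,2.4,0],"grip":30},{"delta_pos":[0,0.02,0],"twist":[0,3.6,0],"grip":30},{"delta_pos":[0,0.027,0],"twist":[0,4.8,0],"grip":30},{"delta_pos":[0,0.033,0],"twist":[0,6,0],"grip":30}]' 35 >/tmp/o;python3 st.py; done
```

```text
T [0.524 0.558 0.218] q [15.47 49.32] eff6 0.021 F [-1.7  3.9  5.4]
 T [0.547 0.544 0.313] q [15.47 55.31] eff6 0.097 F [-1.2  5.1  5.7]
```

Contact: torque jumped to 0.313, and the joint-6 effort, constant at 0.021 while free, rose to 0.097. I estimate about 17–24 N, so the next step is small.

```bash
python3 -m pendant '[{"delta_pos":[0,0.002,0],"twist":[0,0.4,0],"grip":30},{"delta_pos":[0,0.004,0],"twist":[0,0.8,0],"grip":30},{"delta_pos":[0,0.006,0],"twist":[0,1.2,0],"grip":30},{"delta_pos":[0,0.008,0],"twist":[0,1.6,0],"grip":30},{"delta_pos":[0,0.01,0],"twist":[0,2,0],"grip":30}]' 35 >/tmp/o;python3 st.py;cat /tmp/o
```

```text
T [0.585 0.527 0.333] q [15.47 57.27] eff6 0.235 F [-1.1  3.6  5.4]
time_s: 28.0
ee_pos: [597.4, 177.9, 138.6]
ee_rot: [-90.0, 0.2, -131.8]
force: [-1.1, 3.6, 5.4]
gripper_width: 43.1
```

```bash
python3 -m pendant '[{"delta_pos":[0,0,0],"twist":[0,0,0],"grip":30},{"delta_pos":[0,0,0],"twist":[0,0,0],"grip":30},{"delta_pos":[0,0,0],"twist":[0,0,0],"grip":30},{"delta_pos":[0,0,0],"twist":[0,0,0],"grip":30},{"delta_pos":[0,0,0],"twist":[0,0,0],"grip":30}]' 35 >/tmp/o;python3 st.py
python3 -c "
from h import *
for i in range(3):
    view('side','s14'); exec(open('st.py').read())"
```

```text
T [0.593 0.565 0.183] q [15.47 57.27] eff6 0.212 F [-0.9  4.2  5.5]
 T [0.543 0.539 0.222] q [15.47 57.27] eff6 0.212 F [-1.5  3.9  5.4]
 T [0.568 0.551 0.194] q [15.47 57.27] eff6 0.212 F [-2.   4.2  4.4]
 T [0.569 0.588 0.204] q [15.47 57.27] eff6 0.212 F [-1.4  3.7  5.5]
```

```bash
python3 -m pendant '[{"delta_pos":[0,0,0],"twist":[0,0,0],"grip":50},{"delta_pos":[0,0,0],"twist":[0,0,0],"grip":52},{"delta_pos":[0,0,0],"twist":[0,0,0],"grip":60},{"delta_pos":[0,0,0],"twist":[0,0,0],"grip":75},{"delta_pos":[0,0,0],"twist":[0,0,0],"grip":75}]' 20;python3 st.py
python3 -c "
from h import *
for i in range(2):
    view('wrist','w15'); exec(open('st.py').read())"
```

```text
time_s: 29.15
ee_pos: [597.1, 176.6, 137.4]
ee_rot: [-90.0, 0.0, -131.9]
force: [-0.9, 0.3, -0.5]
gripper_width: 67.0
 T [-0.08   0.165 -0.089] q [15.41 57.29] eff6 -0.0 F [-0.9  0.3 -0.5]
 T [-0.082  0.148  0.032] q [15.41 57.29] eff6 0.0 F [ 0.  -0.3  0.3]
 T [-0.124  0.144 -0.033] q [15.42 57.29] eff6 0.0 F [ 0.3 -0.5 -0.2]
```

View pics/w15.png

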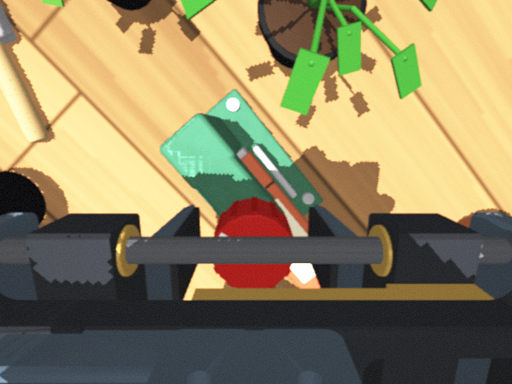

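```bash
python3 -m pendant '[{"delta_pos":[0,-2,0],"twist":[0,0,0],"grip":75},{"delta_pos":[0,-5,0],"twist":[0,0,0],"grip":75},{"delta_pos":[0,-9,0],"twist":[0,0,0],"grip":75},{"delta_pos":[0,-13,0],"twist":[0,0,0],"grip":75},{"delta_pos":[0,-16,0],"twist":[0,0,0],"grip":75}]' 20
python3 -m pendant '[{"delta_pos":[4,-1,0],"twist":[0,0,0],"grip":75},{"delta_pos":[8,-1,0],"twist":[0,0,0],"grip":75},{"delta_pos":[12,-1,0],"twist":[0,0,0],"grip":75},{"delta_pos":[15,-1,0],"twist":[0,0,0],"grip":75},{"delta_pos":[15,-1,0],"twist":[0,0,0],"grip":75}]' 20
python3 -c "
from h import *
for n in('side','scene','wrist'):view(n,'e'+n)
p=load('eside.npz')[0];cv2.imwrite('pics/es.png',cv2.resize(p[110:250,190:340,::-1],None,fx=4,fy=4,interpolation=2))
p=load('escene.npz')[0];cv2.imwrite('pics/ec.png',cv2.resize(p[170:310,230:380,::-1],None,fx=4,fy=4,interpolation=2))
go((0,0,0),(0,0,0))"
```

```text
time_s: 29.75
ee_pos: [597.4, 176.8, 300.5]
ee_rot: [-89.9, 0.2, -131.9]
force: [-0.4, 0.1, -0.0]
gripper_width: 68.3
time_s: 30.25
ee_pos: [494.5, 62.9, 308.4]
ee_rot: [-89.9, 0.0, -132.0]
force: [-1.0, 0.8, -0.0]
gripper_width: 68.2
t 30.4 pos [497.4  65.3 307.7] rot [-8.9970e+01  1.0000e-01 -1.3188e+02] F [0.1 1.  0.7] T [-0.04  0.14 -0.05] w 68.5
delta_cm [38.12, 30.69, -32.69] twist [43.99, -98.76, 98.73]
```

View pics/es.png

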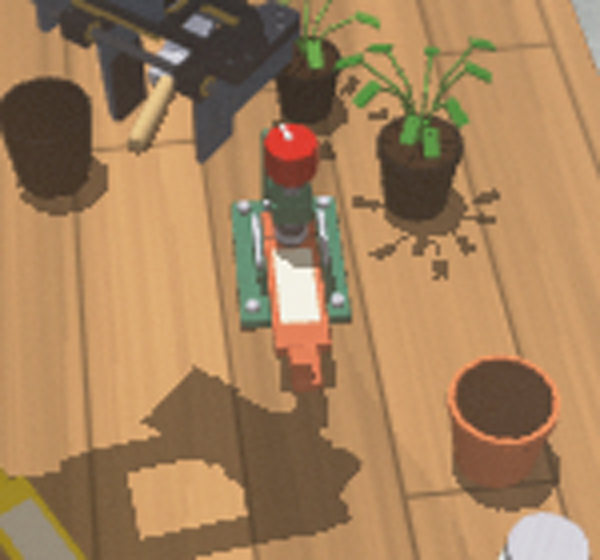

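View pics/ec.png

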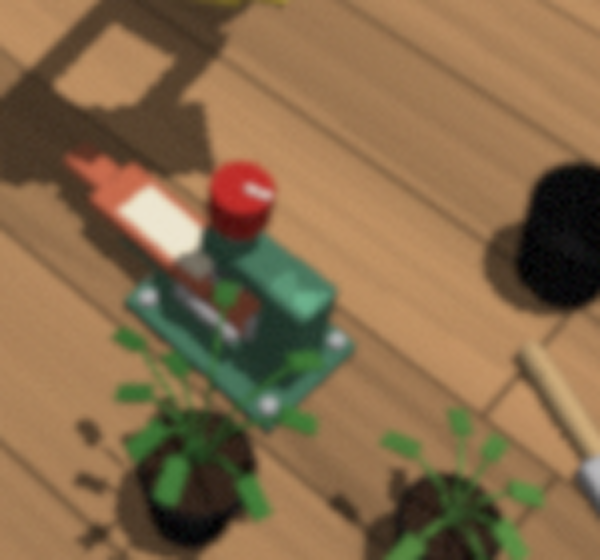

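View pics/ewrist.png

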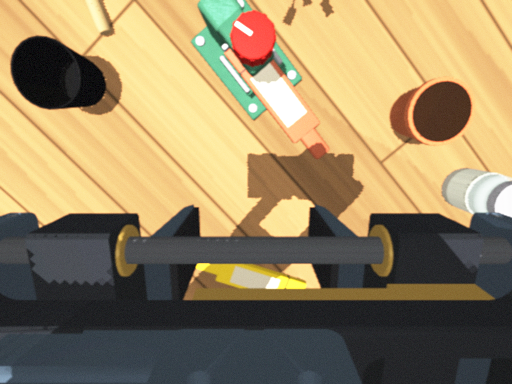

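```bash
python3 - <<'E'
from h import *
for nm,box in(('w9',(222,170,290,236)),('ewrist',(225,5,280,70))):
    p,d,ci=load(nm+'.npz'); C=cloud(ci,d); x0,y0,x1,y1=box
    hsv=cv2.cvtColor(p,cv2.COLOR_RGB2HSV).astype(int)
    B=np.zeros(d.shape,bool);B[y0:y1,x0:x1]=1
    zt=np.percentile(C[B&(C[...,2]<200)&(C[...,2]>150)][:,2],70)
    m=B&(abs(C[...,2]-zt)<4); vs,us=np.nonzero(m);P=ray(ci,us,vs,zt)[:,:2]
    c,_=cv2.minEnclosingCircle(P.astype(np.float32))
    w=m&(hsv[...,1]<90)&(hsv[...,2]>170); vs,us=np.nonzero(w); L=ray(ci,us,vs,zt)[:,:2].mean(0)-c
    print(nm,'ztop',zt.round(1),'c',np.round(c,1),'line dir',np.degrees(np.arctan2(L[1],L[0])).round(1),w.sum())
p,d,ci=load('ewrist.npz')
hsv=cv2.cvtColor(p,cv2.COLOR_RGB2HSV).astype(int)
m=np.zeros(d.shape,np.uint8);B=m.copy();B[60:150,235:325]=1
lab=((hsv[...,1]<25)&(hsv[...,2]>200)&(B>0)).astype(np.uint8)
n,L,st,_=cv2.connectedComponentsWithStats(lab);k=L==1+st[1:,4].argmax();vs,us=np.nonzero(k)
P=ray(ci,us,vs,54)[:,:2];r=cv2.minAreaRect(P.astype(np.float32));print('label',r)
t=(hsv[...,0]<13)&(hsv[...,1]>110)&(B>0)|k
n,L,st,_=cv2.connectedComponentsWithStats(t.astype(np.uint8));k=L==1+st[1:,4].argmax();vs,us=np.nonzero(k);P=ray(ci,us,vs,54)[:,:2]
e=np.array([.0436,.999]);q=P-[597.3,177.2];print('along press x',(q@e).min().round(1),(q@e).max().round(1));s=q@np.array([-.999,.0436])
a=q@e
for lo in(-120,-105,-90,-75): kk=(a>lo)&(a<lo+12);print(lo,s[kk].min().round(1),s[kk].max().round(1))
E
```

```text
w9 ztop 184.0 c [598.3 176.2] line dir -57.9 149
ewrist ztop 173.5 c [597.8 177. ] line dir 100.4 128
label ((596.0960693359375, 120.14200592041016), (85.39041900634766, 35.48392868041992), 87.55738830566406)
along press x -99.8 -14.4Traceback (most recent call last):
  File "<stdin>", line 21, in <module>
    return umr_minimum(a, axis, None, out, keepdims, initial, where)
ValueError: zero-size array to reduction operation minimum which has no identity
```

```bash
python3 -c "
from workcell import job
print(job.job_done())"
```

```text
the job is handed in; nothing more can be done
None
```

I gripped the terracotta marker and slid it broad end first into the press until it met the stop at about 6 N, then let go. I turned the red knob about 192° clockwise, released it and moved the arm clear. I handed the job in at about 30 s, with no verdict reported.

**Marker position:** In the last pictures it lies in the press at 87.6° against the press's 87.5°, about 1 mm off the centre line. Its stop position was last measured just after I let go of it, before screwing, and matched home within about 1 mm. The other things look undisturbed, though I did not measure them again.

**Foot force:** I felt contact near the end of the turn. Torque while turning rose from about 0.20 to 0.33 N m. That rise points to roughly 35–42 N, while the angle turned after contact gives 22–30 N, and at most 39 N. The two only roughly agree, but both are inside 15–55 N. I did not re-test the force after letting go.

**Knob turn:** The knob's top sank 10.5 mm, which is about 189° and agrees with the hand's 192°. The direction of the white line read about 10° more, but that measurement is coarse.

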